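# Screw the shelf prop up snug under the rail

## Robot

A 6-joint arm with a two-finger parallel gripper is mounted at the origin on the work surface. World frame = base frame: x ahead of the robot, y to its left, z up, the work surface at z = 0. Lengths are in mm, angles in degrees, forces in N, time in s.
With the tool pointing down it reaches from about 375 to 975 mm from the base axis. Payload 3.8 kg.
Tool frame: the origin (TCP) lies at the very end of the fingers, on their centre line; the grasp point (between the pads) lies 19 mm behind it (tcp_to_grasp is the distance from the TCP to the grasp point, in mm); z points along the fingers, y is the line along which they close (so a half turn about z gives the same grasp; the last joint's range is limited). The gripper opens to 85 mm and grips with 20 to 120 N. Pads are 22 mm wide; open, the fingers measure 114 mm over their backs; the gripper's body (76 mm by 85 mm) begins 54 mm behind the grasp point. The pads swing forward as they close: fully open they stand 13 mm farther back than shut.
Start: joints at [-72.932, 15.12, 91.902, -0, 72.978, -2.114], TCP at [221.786, -637.518, 231.28] pointing down, gripper open.
Joint ranges: [-150.88, 150.88], [-54.13, 125.18], [17.81, 147.31], [-75.09, 255.09], [0, 152.58], [-146.25, 146.25]. Speed limits (degrees/s): [147.25, 147.25, 180, 180, 180, 180].

## Interface

Orientations are given as a 3x3 rotation matrix whose columns are the frame's x, y, z axes.
In Python, from workcell import * gives the robot as it stands. The module is installed in compiled form; this text tells all that it offers.
- The arm moves only by the tool servo_tool, never from a script. Its argument "motion" is a list that holds one entry, the list of rows, each a list of 7 numbers: the shift along the world's x, y, z in units of 25 mm (1.0 is 25 mm), then the turn, a rotation vector about the world's x, y, z in units of 8 degrees (1.0 is 8 degrees), then the opening, from 0 (shut) to 1 (fully open). In form: [[[tx, ty, tz, rx, ry, rz, hand], ...]]. A call has 1 to 5 rows; each row shifts and turns the commanded pose from where the row before left it; what a row does not reach is not made up. A row lasts 1/8 s, in which the tool goes at most 62.5 mm and 10.7 degrees, less where a joint would pass 70% of its speed; a pose out of reach is approached as far as the arm can. A call is refused whole if a number of a shift passes 1 or a number of a turn 1, either way. A call with a gripper value outside its range is refused whole. The fingers move at their own pace and stop on an object; "newtons" is the grip in N (left out, the last holds). Time passes only in rows, so rows that do not move let the fingers close. It gives the time, the measured TCP pose, the force, the opening and the grip force at its end, in the units of the state.
- sense(): the state, without advancing time (a new reading comes with each control period).
- capture(name): name is "side" or "top"; returns (picture, depth): 384x512x3 uint8, red, green, blue; 384x512 float32, mm along the optical axis (not along the pixel's ray), 0 where there is no reading.
- camera_model(name): a dict with "vfov" (degrees; the focal length in pixels is half the picture's height over the tangent of half this angle, whatever the lens; pixels are square), "cx", "cy" (the principal point, pixels), "k1" (the pictures are not rectified: a ray, as slopes to the right and down, at radius r is drawn at 1 + k1 r^2 times it, then the intrinsics apply), "R" (3x3) and "t" (3): a world point X has camera coordinates R X + t. Camera axes: x right, y down, z forward; pixel columns grow to the right and rows downward; lengths in mm; the calibration is good to about 2 mm. A picture is of the moment at which its call begins. camera_model takes no time and is no camera call.
- finish_job(): hands the job in; it is judged then, once.
The state is a dict: "clock": time; "joint_pos": joint angles; "joint_vel": joint speeds; "joint_torque": joint torques, N m; "tool_pos": TCP position; "ee_rot": TCP orientation; "wrist_force": force on the tool from outside, world axes, zero at the start; "wrist_torque": the same for the moment, N m; "width": opening from 0.0 (shut) to 1.0 (fully open); "gripper_force": force on a finger pad.
Only numpy, scipy, OpenCV 4.12 (cv2) and the standard library are available. Lean on these libraries where they do the work, as an engineer would, in place of code of your own. Each camera call takes 0.05 s, during which the arm holds its last target. There are 200 camera calls.

## Task

The short steel prop stands just shy of the white shelf rail above it. Take the loose steel bar, put it into the holes of the prop's collar, hole after hole, and turn the collar counter-clockwise (seen from above) until the prop bears snugly under the rail, without jacking the rail up hard; then pull the bar out and lay it down flat, clear of the prop. Do not knock the jar, the tin, the carton or the tray about.

Things in the scene. Friction and masses are not known exactly. Their poses are not given: they have to be found in the camera images.
- prop: Short adjustable steel shelf prop, screwed to the white deck: round base flange 130 mm across, upright threaded spindle 36 mm thick, a collar nut on it, a sliding head above. Origin: on its axis at deck height; z is the spindle's axis, upright. Right-hand thread, 8 mm a turn: turning the collar counter-clockwise seen from above (positive about z) raises collar and head.
- collar_mid (a point): Centre of the collar, on the prop's axis at the height of its holes, 78 mm above the deck at the start. The collar: six-sided steel nut, 92 mm across flats, 32 mm high, thin round flanges 97 mm across. Each flat has a level radial hole, 14 mm wide, 2 mm chamfer, 25 mm deep (bottom 21 mm from the axis). One hole lies along this frame's +x, the rest every 60 degrees; it turns with the collar.
- hole0 (a point): Mouth centre of the collar's hole that lies along the +x of the collar frame, 46 mm from the axis. Behaviour of the collar: it turns at about 0.2 N m and stays where it is left (no ratchet, no spring-back). Some 1.4 to 2.4 rad of turning, not known beforehand, bring the head up to the rail; from there the torque climbs by about 1.5 N m per rad.
- head: Sliding head on the collar: dark tube 49 mm wide, flat round saddle 76 mm across on top, 64 mm above the origin, which is on the axis at the collar's top face. It rises with the collar, does not turn. Snug: about 1.2 N m on the collar, i.e. 8 to 9 N of steady sideways push on the bar 150 mm from the axis (peaks of 14 N in brisk turning); under 0.7 N m is slack, over 2 N m jacks the rail up.
- frame: White timber shelf frame, fixed. Origin: on the deck at the prop's axis; y runs along its front rail, which is 34 mm wide, reaches 395 mm either way, from 160 to 211 mm above the deck. Its underside is 2 to 3 mm above the saddle at the start, not known exactly. Posts 62 mm square at y = +-430 mm; boards with stock, up to 350 mm high, only at |y| over 345 mm. Robot's side of the rail is open.
- bar_mid (a point): Middle of the loose round steel bar, on its axis: 12 mm thick, 210 mm long, 0.18 kg. x runs along the bar to its tapered end, z up at the start. It lies level across the tray's two long walls, its axis 51 mm above the deck, with room for fingers on either side of it inside the tray.
- bar_tip (a point): Centre of the bar's tapered end face, 105 mm from its middle along +x; the last 5 mm taper to 8 mm. This end goes into a hole to the bottom, the tip then 21 mm from the prop's axis. It has 2 mm of play there: when it turns the collar it leans forward by about 0.13 rad before it bears at both mouth and bottom; held dead in line, the hand feels up to 0.7 N m of extra moment.
- tray: Shallow open wooden tray, 130 mm (x) by 170 mm (y), 45 mm high, walls 8 mm, some washers on its floor, 0.9 kg, loose. Origin: centre of its underside; z up. At the start the bar lies across its two long walls, along the tray's x.
- pickle_jar: Glass jar 82 mm wide, 120 mm high, standing on the deck. Origin: centre of its underside.
- bean_tin: Tin 73 mm wide, 108 mm high, standing on the deck. Origin: centre of its underside.
- carton: Closed cardboard carton, 120 x 80 x 60 mm, on the deck. Origin: centre of its underside.
Things that resemble listed ones, but are neither listed nor needed, are in the scene too. Of the things like the part that bears bar_mid, leave any that is turquoise; of the rest the smaller one is meant.

How it is judged:
By the outcome, as a careful person would: the job done as asked, in the order asked, and still so for the second after the job is handed in, with the robot touching nothing.
It also fails if it takes over 72 s, if anything falls off the work surface, if the arm or the gripper's body presses on something with over 40 N, if the wrist force passes 120 N, or if a joint passes its speed limit or range.

## Working session

There is one attempt and no reset: what is moved stays moved. The work goes in short steps, Python scripts to look and compute and a tool call to move; the robot and the scene stay as the last step left them, time stands still between calls to the robot, and variables do not carry over. Pictures are saved under pics/ and viewed, at most 10 in all, crops included, and the job is handed in when it is done.

Besides the shell and the picture viewer there is one more tool, called after "Call:" in YAML: its name, and indented under it one key for each argument. servo_tool: Moves the arm, as the interface text tells. Its arguments: {"type":"object","properties":{"motion":{"type":"array","items":{"type":"array","items":{"type":"array","items":{"type":"number"}}}},"newtons":{"type":"number"}},"required":["motion"]}

```bash
mkdir -p pics; cat > h.py <<'E'
from workcell import *
import numpy as np, cv2
def K(n):
    m=camera_model(n); f=192/np.tan(np.radians(m["vfov"])/2); return m,f
def ray(n,u,v):
    m,f=K(n); d=np.array([(u-m["cx"])/f,(v-m["cy"])/f]); s=d.copy()
    for _ in range(20): s=d/(1+m["k1"]*(s@s))
    R=np.array(m["R"]); t=np.array(m["t"]); return -R.T@t, R.T@np.array([s[0],s[1],1.0])
def atz(n,u,v,z):
    o,d=ray(n,u,v); return o+d*(z-o[2])/d[2]
def atd(n,u,v,D):
    o,d=ray(n,u,v); return o+d*D
def proj(n,X):
    m,f=K(n); c=np.array(m["R"])@np.array(X,float)+np.array(m["t"]); s=c[:2]/c[2]; s=s*(1+m["k1"]*(s@s)); return s*f+[m["cx"],m["cy"]]
def cloud(n,dep):
    m,f=K(n); v,u=np.mgrid[0:384,0:512]; d=np.stack([(u-m["cx"])/f,(v-m["cy"])/f],-1); s=d.copy()
    for _ in range(20): s=d/(1+m["k1"]*(s**2).sum(-1,keepdims=True))
    c=np.concatenate([s,np.ones(s.shape[:2]+(1,))],-1)*dep[...,None]
    return (c-np.array(m["t"]))@np.array(m["R"])
E
python3 - <<'E'
from h import *
a=[]
for n in("side","top"):
    p,d=capture(n); np.savez(f"{n}0.npz",p=p,d=d); cv2.imwrite(f"pics/{n}0.png",cv2.resize(p[...,::-1],(800,600),interpolation=cv2.INTER_CUBIC))
    m=camera_model(n); print(n,m["vfov"],m["k1"],np.round(-np.array(m["R"]).T@np.array(m["t"])),np.round(np.array(m["R"])[2],2))
s=sense(); print(s["clock"],s["tool_pos"],np.round(s["ee_rot"],3),s["width"])
E
```

```text
side 53.205235796886726 0.04048584993714571 [278. 688. 874.] [ 0.27 -0.69 -0.67]
top 51.36531234200701 -0.06430137316196831 [ 500. -163. 1285.] [ 0.08 -0.   -1.  ]
0.1 [ 221.60648582 -636.8579817   230.04672538] [[ 0.944  0.329 -0.001]
 [ 0.329 -0.944  0.002]
 [ 0.    -0.002 -1.   ]] 0.9987495664024956
```

View pics/top0.png

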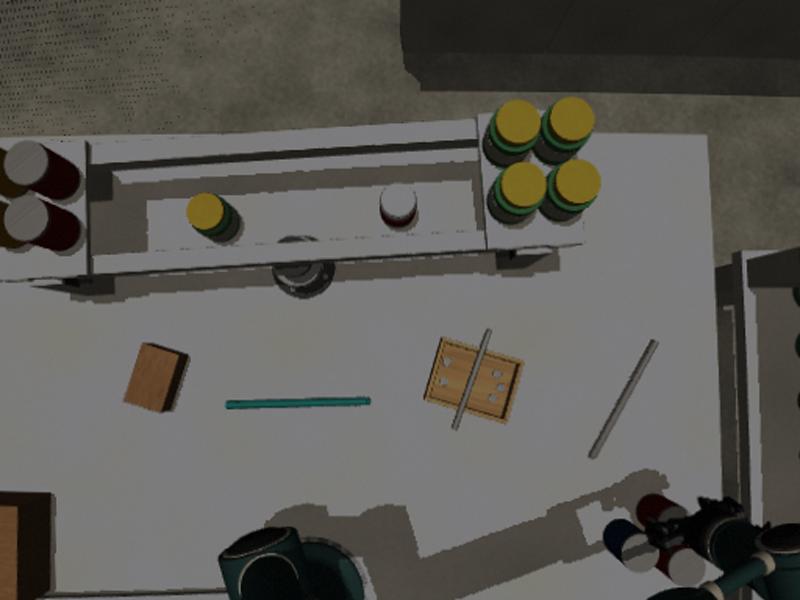

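View pics/side0.png

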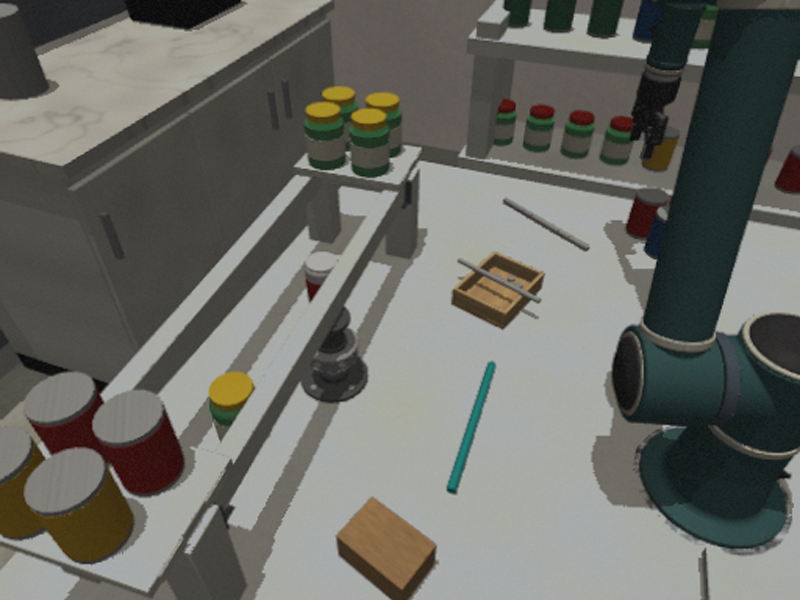

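Top picture (800x600): a bar across the tray at (472,380), a longer grey bar on the deck at (623,400), and a turquoise bar at (298,403). The tray bar is the one meant: it's the smaller grey one and lies across the tray walls. The prop is at about (303,268), the carton at (156,377), the jar at (206,212) and the tin at (398,205). I'll confirm with one enlarged crop and measure from it.

```bash
python3 - <<'E'
from h import *
from scipy.optimize import least_squares
S=np.load("side0.npz");T=np.load("top0.npz")
ct=cloud("top",T["d"]);cs=cloud("side",S["d"])
# tray bar, and long bar: PCA on points by height
for nm,(u0,v0,u1,v1),z0,z1 in(("bar",(265,205,345,280),47,70),("long",(370,210,425,300),6,25)):
    c=ct[v0:v1,u0:u1]; P=T["p"][v0:v1,u0:u1].astype(int); g=(np.ptp(P,axis=-1)<22)&(c[...,2]>z0)&(c[...,2]<z1)
    q=c[g]; m=q.mean(0); w=np.linalg.svd(q[:,:2]-m[:2])[2][0]; s=(q[:,:2]-m[:2])@w; print(nm,len(q),m.round(1),w.round(3),np.ptp(s).round(), (m[:2]+w*(s.max()+s.min())/2).round(1), "ends",(m[:2]+w*s.max()).round(),(m[:2]+w*s.min()).round(), np.percentile(q[:,2],[10,90]).round(1))
# prop axis: circle fits by height, side cam and top cam
guess=atz("top",303*.64,268*.64,50); print("guess",guess.round())
for nm,c in(("side",cs),("top",ct)):
    q=c.reshape(-1,3); q=q[np.hypot(*(q[:,:2]-guess[:2]).T)<90]
    for z0,z1,r in((4,20,65),(60,98,None),(86,99,None),(98,130,24.5)):
        w=q[(q[:,2]>z0)&(q[:,2]<z1)]
        if len(w)<20: print(nm,z0,len(w));continue
        f=lambda p:np.hypot(*(w[:,:2]-p[:2]).T)-(r or p[2])
        x=least_squares(f,[*guess[:2],45],loss="soft_l1").x; print(nm,z0,z1,len(w),x.round(1),np.percentile(w[:,2],[2,50,98]).round(1))
# rail top
q=ct.reshape(-1,3); w=q[(q[:,2]>200)&(q[:,2]<220)&(abs(q[:,1]-guess[1])<300)&(abs(q[:,0]-guess[0])<80)]
y=np.round(w[:,1]/20); 
fr=np.array([[w[y==k][:,0].min(),w[y==k][:,0].max(),k*20,np.median(w[y==k][:,2])] for k in np.unique(y) if (y==k).sum()>10]); print(fr.round(1)[::4])
m=(fr[:,0]+fr[:,1])/2; print("rail mid fit x=a*y+b",np.polyfit(fr[:,2],m,1),np.median(fr[:,1]-fr[:,0]))
# crops
a=cv2.resize(T["p"][200:285,255:430][...,::-1],(780,380),interpolation=cv2.INTER_CUBIC)
b=cv2.resize(S["p"][185:260,180:250][...,::-1],(390,418)[::1],interpolation=cv2.INTER_CUBIC)
c=cv2.resize(S["p"][150:215,280:355][...,::-1],(390,338),interpolation=cv2.INTER_CUBIC)
o=np.zeros((600,800,3),np.uint8); o[:260,:534]=cv2.resize(a,(534,260)); o[260:600,:317]=cv2.resize(b,(317,340)); o[262:600,400:790]=c
o=np.clip(o*2.0,0,255).astype(np.uint8); cv2.imwrite("pics/crop1.png",o)
E
```

```text
bar 263 [ 436.9 -321.6   55.6] [-0.939  0.345] 209.0 [ 436.5 -321.4] ends [ 339. -285.] [ 534. -357.] [52.  58.6]
long 491 [ 392.2 -639.6   13.1] [-0.895  0.446] 289.0 [ 388.8 -637.9] ends [ 260. -574.] [ 518. -702.] [ 6.8 17.8]
guess [655.  11.  50.]
side 4 20 759 [ 6.748e+02 -2.000e-01  4.500e+01] [ 4.3 10.3 15.9]
side 60 98 427 [662.8  18.3  42.8] [65.3 93.2 97.8]
side 86 99 281 [663.6  17.1  41. ] [86.7 95.7 98.6]
side 98 130 175 [663.4  15.   45. ] [ 98.1 105.1 128.7]
top 4 20 383 [671.9  22.8  45. ] [ 4.1  8.7 14.6]
top 60 98 214 [665.3  19.9  45.3] [65.  94.  97.6]
top 86 99 198 [666.4  21.4  44.8] [89.2 94.8 98.7]
top 98 130 31 [644.2  16.7  45. ] [ 98.   99.  102.6]
[[ 663.3  696.4 -280.   210. ]
 [ 658.2  692.8 -200.   210.7]
 [ 653.2  688.4 -120.   210.8]
 [ 649.4  683.   -40.   210.5]
 [ 644.4  677.7   40.   210.7]
 [ 639.7  672.7  120.   210.8]
 [ 634.8  670.8  200.   210.4]
 [ 630.2  665.2  280.   210.8]]
rail mid fit x=a*y+b [-5.78766075e-02  6.63642964e+02] 33.73284071675056
```

View pics/crop1.png

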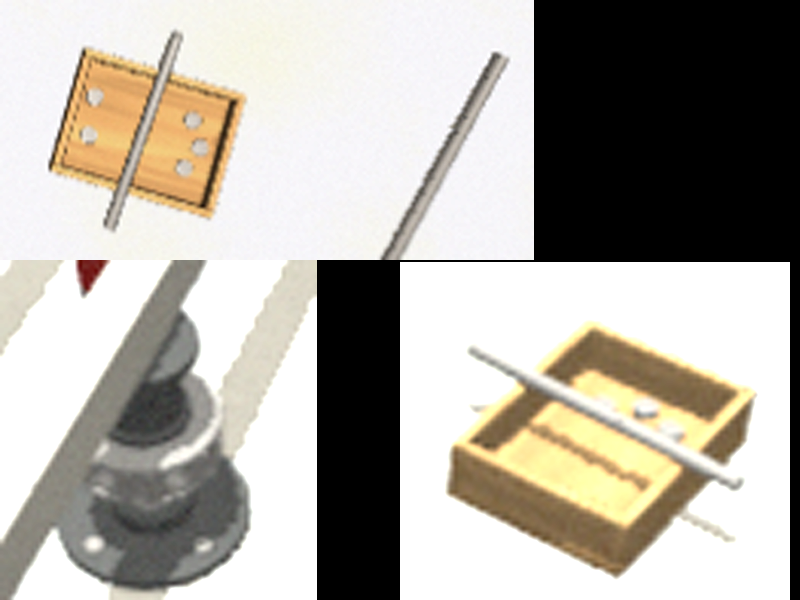

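The crop confirms it: the tray bar measures 209 mm and the other grey one 289 mm, so I take the tray bar. Last measurement before moving: which end tapers, where the prop axis is, and where the holes point.

```bash
python3 - <<'E'
from h import *
from scipy.ndimage import map_coordinates as mc
S=np.load("side0.npz");T=np.load("top0.npz")
I={n:cv2.cvtColor(A["p"],cv2.COLOR_RGB2GRAY).astype(float) for n,A in(("side",S),("top",T))}
m=np.array([436.5,-321.4]); w=np.array([.939,-.345])
for n in I:
    for sg in(1,-1):
        out=[]
        for s in range(80,112,3):
            c=proj(n,[*(m+sg*w*s),51]); d=proj(n,[*(m+sg*w*(s+5)),51])-c; d/=np.linalg.norm(d); p=np.array([-d[1],d[0]])
            k=np.arange(-4,4.01,.25); L=c[:,None]+p[:,None]*k; v=mc(I[n],[L[1],L[0]],order=1); bg=np.percentile(v,85); out.append((bg-v).clip(0).sum()*.25)
        print(n,"far end(+x)" if sg>0 else "near end",np.round(out,0).astype(int))
# flange circle search along the rail mid line
for n in I:
  for z in(8,10,12):
    best=[]
    for dx in(-3,0,3):
      for y in np.arange(8,32,1.):
        x=663.6-.0579*y+dx; sc=[]
        for a in np.radians(np.arange(100,260,4) if n=="side" else np.arange(130,250,4)):
            q=[proj(n,[x+r*np.cos(a),y+r*np.sin(a),z]) for r in(61,69)]
            v=mc(I[n],np.array([[b[1] for b in q],[b[0] for b in q]]),order=1); sc.append(v[1]-v[0])
        best.append((np.mean(sc),dx,y))
    print(n,z,[tuple(np.round(b,1)) for b in sorted(best)[-3:]])
ax=np.array([662.6,18.])
# hex radius by angle, side cloud
q=cloud("side",S["d"]).reshape(-1,3); r=np.hypot(*(q[:,:2]-ax).T); a=np.degrees(np.arctan2(q[:,1]-ax[1],q[:,0]-ax[0]))%360
k=(r<62)&(q[:,2]>64)&(q[:,2]<90)&(r>30)
for b in range(60,230,8):
    j=k&(a>=b)&(a<b+8)
    if j.sum()>2: print(b+4,j.sum(),np.median(r[j]).round(1),end=" | ")
# unwrapped collar
A,Z=np.meshgrid(np.radians(np.arange(240,40,-.5)),np.arange(102,52,-.25)); 
uv=np.array([proj("side",[ax[0]+47*np.cos(x),ax[1]+47*np.sin(x),z]) for x,z in zip(A.ravel(),Z.ravel())]).T
U=mc(I["side"],[uv[1],uv[0]],order=3).reshape(A.shape); U=np.clip((U-U.min())/(np.percentile(U,90)-U.min())*255,0,255).astype(np.uint8)
o=cv2.resize(U,(800,400))
for g in range(60,240,20): cv2.putText(o,str(g),(int((240-g)*4),395),0,.4,255); o[370:380,int((240-g)*4)]=255
c=I["side"][195:255,190:240]; c=np.clip(c/c.max()*1.6*255,0,255).astype(np.uint8)
cv2.imwrite("pics/unw.png",o)
E
```

```text
side far end(+x) [204 208 219 211 211 218 214 211 186  90  25]
side near end [326 266 256 374 293 238 228 258 226  79   9]
top far end(+x) [192 179 198 197 183 176 187 168  77  11   2]
top near end [216 194 206 215 198 200 228 210 171  76   9]Traceback (most recent call last):
  File "<stdin>", line 21, in <module>
  File "h.py", line 14, in proj
    m,f=K(n); c=np.array(m["R"])@np.array(X,float)+np.array(m["t"]); s=c[:2]/c[2]; s=s*(1+m["k1"]*(s@s)); return s*f+[m["cx"],m["cy"]]
        ~^^^
  File "h.py", line 4, in K
    m=camera_model(n); f=192/np.tan(np.radians(m["vfov"])/2); return m,f
ValueError: time passes only in moves, steps and waits
```

```bash
sed -i 's/^def K(n):/import functools\n@functools.lru_cache(None)\ndef K(n):/' h.py; python3 - <<'E'
from h import *
from scipy.ndimage import map_coordinates as mc
S=np.load("side0.npz");T=np.load("top0.npz")
I={n:cv2.cvtColor(A["p"],cv2.COLOR_RGB2GRAY).astype(float) for n,A in(("side",S),("top",T))}
for n in I:
    best=[]
    for dx in(-4,-2,0,2,4):
      for y in np.arange(8,32,1.):
        x=663.6-.0579*y+dx; sc=[]
        for a in np.radians(np.arange(100,260,4) if n=="side" else np.arange(130,250,4)):
            q=[proj(n,[x+r*np.cos(a),y+r*np.sin(a),10]) for r in(61,69)]
            v=mc(I[n],np.array([[b[1] for b in q],[b[0] for b in q]]),order=1); sc.append(v[1]-v[0])
        best.append((np.mean(sc),dx,y))
    print(n,[tuple(np.round(b,1)) for b in sorted(best)[-3:]])
ax=np.array([662.6,18.])
q=cloud("side",S["d"]).reshape(-1,3); r=np.hypot(*(q[:,:2]-ax).T); a=np.degrees(np.arctan2(q[:,1]-ax[1],q[:,0]-ax[0]))%360
k=(r<62)&(q[:,2]>64)&(q[:,2]<90)&(r>30)
for b in range(60,230,8):
    j=k&(a>=b)&(a<b+8)
    if j.sum()>2: print(b+4,j.sum(),np.median(r[j]).round(1),end=" | ")
A,Z=np.meshgrid(np.radians(np.arange(240,40,-.5)),np.arange(102,52,-.25)); 
uv=np.array([proj("side",[ax[0]+47*np.cos(x),ax[1]+47*np.sin(x),z]) for x,z in zip(A.ravel(),Z.ravel())]).T
U=mc(I["side"],[uv[1],uv[0]],order=3).reshape(A.shape); U=np.clip((U-U.min())/(np.percentile(U,90)-U.min())*255,0,255).astype(np.uint8)
o=cv2.resize(U,(800,400))
for g in range(60,240,20): cv2.putText(o,str(g),(int((240-g)*4),395),0,.4,255); o[370:380,int((240-g)*4)]=255
e=np.zeros((600,800),np.uint8); e[:400]=o
c=I["side"][195:255,190:240]; c=np.clip(c*2.2,0,255).astype(np.uint8); e[400:,:166]=cv2.resize(c,(166,200),interpolation=cv2.INTER_CUBIC)
for i,s in enumerate((1,-1)):
    for j,n in enumerate(I):
        u=proj(n,[436.5+s*.939*100,-321.4-s*.345*100,51]); e[400:,180+150*(2*i+j):320+150*(2*i+j)]=np.clip(cv2.resize(cv2.getRectSubPix(I[n].astype(np.uint8),(14,20),tuple(map(float,u))),(140,200),interpolation=cv2.INTER_CUBIC)*1.5,0,255)
cv2.imwrite("pics/unw.png",e)
E
```

```text
side [(np.float64(91.1), np.float64(0.0), np.float64(23.0)), (np.float64(93.0), np.float64(0.0), np.float64(21.0)), (np.float64(93.3), np.float64(0.0), np.float64(22.0))]
top [(np.float64(76.8), np.float64(0.0), np.float64(15.0)), (np.float64(77.7), np.float64(0.0), np.float64(17.0)), (np.float64(77.8), np.float64(0.0), np.float64(16.0))]
64 10 45.0 | 72 16 43.4 | 80 7 41.8 | 88 11 44.4 | 96 10 44.7 | 104 17 45.1 | 112 13 43.2 | 120 14 45.6 | 128 15 44.9 | 136 11 42.3 | 144 10 40.6 | 152 19 42.5 | 160 10 45.1 | 168 4 46.0 | 176 13 45.5 | 184 6 46.9 |
```

View pics/unw.png

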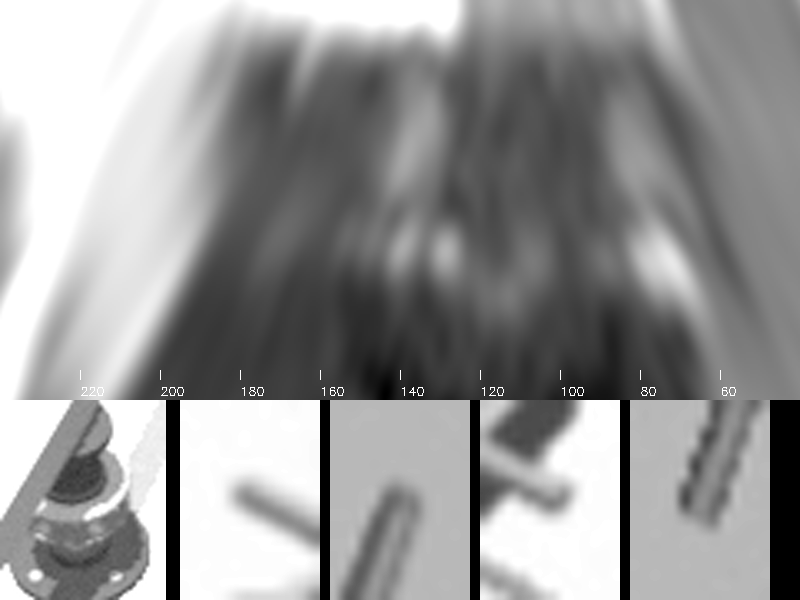

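The axis comes out near (662.5, 19). The hole angle and the tapered end are still unclear. I'll set out towards the bar now and take averaged pictures on the way.

Call:
servo_tool:
  motion:
    - [[0.6,0.9,0,0,0,-1,1],[0.6,0.9,0,0,0,-1,1],[0.6,0.9,0,0,0,-1,1],[0.6,0.9,0,0,0,-1,1],[0.6,0.9,0,0,0,-0.9,1]]
  newtons: 80

```text
clock: 0.72
tool_pos: [297.0, -523.9, 230.6]
ee_rot: [[0.938, -0.346, -0.0], [-0.346, -0.938, 0.001], [-0.001, -0.001, -1.0]]
wrist_force: [-0.2, -0.6, -0.1]
width: 1.002
gripper_force: 0.0
```

```bash
python3 - <<'E'
from h import *
from scipy.ndimage import map_coordinates as mc
R={}
for n in("side","top"):
    L=[capture(n) for _ in range(12)]; R[n]=np.mean([l[0] for l in L],0); D=np.array([l[1] for l in L]); D[D==0]=np.nan; R[n+"d"]=np.nanmedian(D,0); print(n,"depth sd",np.nanmedian(np.nanstd(D,0)))
np.savez("avg.npz",**R)
m=np.array([436.5,-321.4]); w=np.array([.939,-.345])
g={n:R[n].mean(-1) for n in("side","top")}
for n in g:
    for sg in(1,-1):
        out=[]
        for s in np.arange(84,112,2):
            c=proj(n,[*(m+sg*w*s),51]); d=proj(n,[*(m+sg*w*(s+5)),51])-c; d/=np.linalg.norm(d); p=np.array([-d[1],d[0]])
            k=np.arange(-5,5.01,.1); L=c[:,None]+p[:,None]*k; v=mc(g[n],[L[1],L[0]],order=1); bg=np.percentile(v,85); x=(bg-v).clip(0); x[x<.12*x.max()]=0; mu=(x*k).sum()/x.sum(); out.append((x.max().round(),(2*np.sqrt((x*(k-mu)**2).sum()/x.sum())).round(2)))
        print(n,"far" if sg>0 else "near",[f"{a:.0f}/{b}" for a,b in out])
ax=np.array([662.5,19.])
q=cloud("side",np.nan_to_num(R["sided"])).reshape(-1,3)
r=np.hypot(*(q[:,:2]-ax).T); a=np.degrees(np.arctan2(q[:,1]-ax[1],q[:,0]-ax[0]))%360
for z0,z1 in((66,72),(72,84),(84,90),(90,98)):
    k=(r<62)&(q[:,2]>z0)&(q[:,2]<z1)&(r>18); print(z0,z1,[(b+4,int(j.sum()),float(np.median(r[j]).round(1)),float(r[j].min().round(0))) for b in range(60,220,8) if (j:=k&(a>=b)&(a<b+8)).sum()>1])
def crop(n,c,w,h,W,H,gain):
    x=cv2.getRectSubPix(R[n].astype(np.float32),(w,h),c); return np.clip(cv2.resize(x,(W,H),interpolation=cv2.INTER_CUBIC)*gain,0,255).astype(np.uint8)[...,::-1]
e=np.zeros((600,800,3),np.uint8)
u=proj("side",[*ax,75]); e[:,:480]=crop("side",tuple(map(float,u)),44,55,480,600,2.6)
for i,s in enumerate((1,-1)):
    for j,n in enumerate(g):
        u=proj(n,[*(m+s*w*98),51]); e[300*i:300*i+298,485+158*j:640+158*j]=crop(n,tuple(map(float,u)),15,29,155,298,1.5)
cv2.imwrite("pics/avg.png",e)
print(sense()["clock"],sense()["tool_pos"])
E
```

```text
side depth sd 2.132142
top depth sd 2.4606628
side far ['84/2.01', '89/1.98', '75/1.99', '76/2.05', '84/2.0', '87/1.94', '78/1.95', '75/2.03', '85/2.01', '78/2.0', '69/1.89', '48/1.8', '25/1.8', '11/1.57']
side near ['71/5.64', '88/4.58', '109/4.2', '91/4.06', '77/4.01', '89/2.86', '88/2.17', '77/2.28', '79/2.32', '90/2.17', '78/2.06', '41/2.09', '16/1.99', '3/2.15']
top far ['66/2.86', '60/3.05', '67/3.01', '72/2.85', '73/2.73', '56/2.82', '62/2.79', '62/2.6', '53/2.49', '43/2.37', '28/2.15', '11/2.07', '3/2.8', '1/5.3']
top near ['68/2.74', '59/2.98', '54/3.16', '69/3.06', '70/2.81', '63/2.78', '54/3.07', '55/3.23', '70/3.1', '68/2.81', '52/2.74', '27/2.69', '13/2.57', '3/2.6']
66 72 [(64, 3, 44.8, 44.0), (72, 5, 44.2, 43.0), (80, 4, 43.0, 43.0), (88, 4, 43.6, 43.0), (96, 3, 44.4, 44.0), (104, 3, 43.8, 42.0), (112, 4, 42.7, 41.0), (120, 4, 44.6, 44.0), (128, 3, 44.1, 42.0), (136, 3, 43.3, 42.0), (144, 4, 42.5, 42.0), (152, 4, 42.9, 42.0), (160, 3, 44.5, 44.0), (176, 3, 45.0, 44.0), (184, 2, 46.3, 45.0), (200, 2, 47.0, 47.0), (216, 2, 47.9, 47.0)]
72 84 [(64, 6, 42.6, 35.0), (72, 7,
[... 437 characters left out ...]
12, 4, 42.0, 42.0), (120, 3, 44.7, 44.0), (128, 4, 43.4, 42.0), (136, 2, 41.7, 41.0), (152, 3, 43.1, 42.0), (160, 3, 44.0, 44.0), (168, 2, 46.1, 46.0), (176, 2, 44.0, 44.0), (192, 2, 45.7, 45.0)]
90 98 [(64, 2, 30.0, 28.0), (72, 9, 36.9, 28.0), (80, 11, 35.4, 26.0), (88, 11, 37.2, 27.0), (96, 11, 38.1, 26.0), (104, 12, 39.2, 25.0), (112, 14, 37.7, 26.0), (120, 10, 41.4, 25.0), (128, 11, 38.3, 26.0), (136, 12, 38.2, 25.0), (144, 13, 36.4, 25.0), (152, 9, 38.0, 28.0), (160, 12, 40.4, 26.0), (168, 12, 37.9, 28.0), (176, 7, 39.6, 29.0), (184, 13, 40.0, 28.0), (192, 8, 39.0, 29.0), (200, 11, 37.0, 29.0), (208, 8, 38.3, 31.0), (216, 7, 42.9, 32.0)]
1.925 [ 296.81321681 -525.00037312  231.30382746]
```

View pics/avg.png

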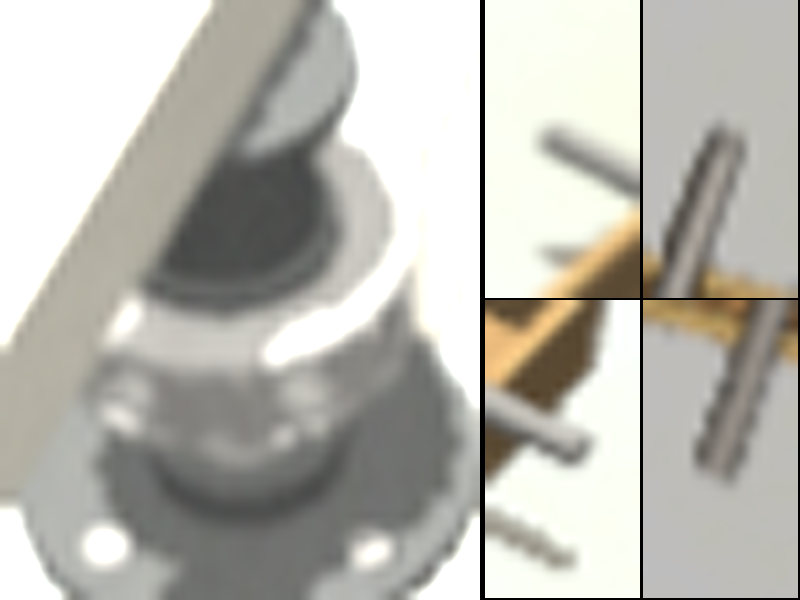

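The averaged view shows the collar holes at about 141° and 81°, from the dips in depth. The bar's far (+x) end is the narrowing one: its profile thins in the top and side crops, while the near end stays square. I'll take it behind its middle with the hand turned half round, so joint 6 has room for the strokes.

Call:
servo_tool:
  motion:
    - [[0.48,0.84,0,0,0,1,1],[0.48,0.84,0,0,0,1,1],[0.48,0.84,0,0,0,1,1],[0.48,0.84,0,0,0,1,1],[0.48,0.84,0,0,0,1,1]]

```text
clock: 2.55
tool_pos: [357.2, -419.3, 231.4]
ee_rot: [[0.938, 0.346, 0.0], [0.346, -0.938, -0.0], [0.0, 0.0, -1.0]]
wrist_force: [-0.6, 0.0, -0.6]
width: 1.0
gripper_force: 0.0
```

Call:
servo_tool:
  motion:
    - [[0.48,0.84,0,0,0,1,1],[0.48,0.84,0,0,0,1,1],[0.48,0.84,0,0,0,1,1],[0.48,0.84,0,0,0,1,1],[0.48,0.84,0,0,0,1,1]]

```text
clock: 3.18
tool_pos: [417.2, -314.3, 231.4]
ee_rot: [[0.496, 0.868, 0.0], [0.868, -0.496, -0.0], [-0.0, 0.0, -1.0]]
wrist_force: [0.4, -0.8, -0.3]
width: 1.001
gripper_force: 0.0
```

Call:
servo_tool:
  motion:
    - [[0,0,-0.2,0,0,1,1],[0,0,-0.2,0,0,1,1],[0,0,-0.2,0,0,1,1],[0,0,-0.2,0,0,1,1],[0,0,-0.2,0,0,1,1]]

```text
clock: 3.8
tool_pos: [416.8, -315.0, 206.2]
ee_rot: [[-0.178, 0.984, 0.0], [0.984, 0.178, -0.0], [-0.0, 0.0, -1.0]]
wrist_force: [0.3, -0.7, 0.4]
width: 1.0
gripper_force: 0.0
```

Call:
servo_tool:
  motion:
    - [[0,0,-0.2,0,0,1,1],[0,0,-0.2,0,0,1,1],[0,0,-0.2,0,0,1,1],[0,0,-0.2,0,0,1,1],[0,0,-0.2,0,0,1,1]]

```text
clock: 4.42
tool_pos: [416.8, -315.0, 181.2]
ee_rot: [[-0.769, 0.639, 0.0], [0.639, 0.769, -0.0], [-0.0, -0.0, -1.0]]
wrist_force: [-0.4, 0.2, 0.2]
width: 1.001
gripper_force: 0.0
```

Call:
servo_tool:
  motion:
    - [[0,0,-0.2,0,0,1,1],[0,0,-0.2,0,0,1,1],[0,0,-0.2,0,0,0.5,1],[0,0,-0.2,0,0,0,1],[0,0,0,0,0,0,1]]

```text
clock: 5.05
tool_pos: [416.5, -314.8, 160.8]
ee_rot: [[-0.939, 0.343, -0.001], [0.343, 0.939, 0.001], [0.001, 0.0, -1.0]]
wrist_force: [-0.1, -0.1, -0.3]
width: 1.001
gripper_force: 0.0
```

```bash
python3 - <<'E'
from h import *
s=sense(); t=s["tool_pos"]; print(s["clock"],t,np.round(s["ee_rot"],3),np.round(s["joint_pos"],1))
print("to go units",(np.array([417.7,-314.5,33])-t)/25, "yaw",np.degrees(np.arctan2(s["ee_rot"][1][0],s["ee_rot"][0][0])))
E
```

```text
5.05 [ 416.50330213 -314.75023175  160.83159346] [[-0.939  0.343 -0.001]
 [ 0.343  0.939  0.001]
 [ 0.001  0.    -1.   ]] [ -39.8    1.8  114.8    0.    63.4 -109.7]
to go units [ 0.04786791  0.01000927 -5.11326374] yaw 159.91640796203663
```

Call:
servo_tool:
  motion:
    - [[0.04,0,-1,0,0,0,1],[0,0,-1,0,0,0,1],[0,0,-1,0,0,0,1],[0,0,-1,0,0,0,1],[0,0,-0.6,0,0,0,1]]

```text
clock: 5.68
tool_pos: [417.3, -314.6, 45.2]
ee_rot: [[-0.939, 0.343, -0.001], [0.343, 0.939, 0.001], [0.001, 0.0, -1.0]]
wrist_force: [0.0, 0.2, -0.4]
width: 0.999
gripper_force: 0.0
```

Call:
servo_tool:
  motion:
    - [[0,0,-0.4,0,0,0,1],[0,0,-0.1,0,0,0,0.5],[0,0,0,0,0,0,0.3],[0,0,0,0,0,0,0],[0,0,0,0,0,0,0]]
  newtons: 60

```text
clock: 6.3
tool_pos: [418.2, -315.4, 34.4]
ee_rot: [[-0.94, 0.342, 0.001], [0.342, 0.94, -0.001], [-0.001, -0.0, -1.0]]
wrist_force: [-0.4, -1.4, 0.7]
width: 0.142
gripper_force: 2.3
```

Call:
servo_tool:
  motion:
    - [[0,0,0,0,0,0,0],[0,0,0,0,0,0,0],[0,0,0,0,0,0,0],[0,0,0,0,0,0,0]]
  newtons: 100

```text
clock: 6.8
tool_pos: [418.3, -315.4, 34.6]
ee_rot: [[-0.94, 0.342, 0.001], [0.342, 0.94, -0.001], [-0.001, -0.0, -1.0]]
wrist_force: [-0.8, 0.8, 5.8]
width: 0.099
gripper_force: 97.7
```

Call:
servo_tool:
  motion:
    - [[0,0,0.4,0,0,0,0],[0,0,0.8,0,0,0,0],[0,0,1,0,0,0,0],[0,0,1,0,0,0,0],[0,0,1,0,0,0,0]]
  newtons: 70

```text
clock: 7.42
tool_pos: [417.2, -314.6, 139.2]
ee_rot: [[-0.94, 0.342, -0.001], [0.342, 0.94, 0.001], [0.001, 0.0, -1.0]]
wrist_force: [0.1, -0.4, -2.4]
width: 0.105
gripper_force: 97.1
```

```bash
python3 - <<'E'
from h import *
R={}
for n in("side","top"):
    L=[capture(n) for _ in range(6)]; R[n]=np.mean([l[0] for l in L],0); D=np.array([l[1] for l in L]); D[D==0]=np.nan; R[n+"d"]=np.nanmedian(D,0)
s=sense(); t=s["tool_pos"]; g=t-np.array([0,0,19.]); g[2]=t[2]+19; print(s["clock"],t,s["width"],s["gripper_force"],s["wrist_force"],s["wrist_torque"])
np.savez("lift.npz",tcp=t,**R)
w=np.array([.94,-.342]); e=np.zeros((600,800,3),np.uint8)
for j,n in enumerate(("top","side")):
    u=proj(n,[*(g[:2]+w*50),g[2]]); c=cv2.getRectSubPix(R[n].astype(np.float32),(133,100),tuple(map(float,u))); e[300*j:300*j+300,:400]=np.clip(cv2.resize(c,(400,300),interpolation=cv2.INTER_CUBIC)*1.6,0,255)[...,::-1]
    for i,q in enumerate((125,-85)):
        u=proj(n,[*(g[:2]+w*q),g[2]]); print(n,q,u.round(1)); c=cv2.getRectSubPix(R[n].astype(np.float32),(20,30),tuple(map(float,u))); e[300*j:300*j+298,402+200*i:600+200*i]=np.clip(cv2.resize(c,(198,298),interpolation=cv2.INTER_CUBIC)*1.6,0,255)[...,::-1]
cv2.imwrite("pics/lift.png",e)
E
```

```text
8.025 [ 417.43672105 -314.74015121  138.00861686] 0.10280110535970063 97.05076575279236 [ 0.08197688  0.09050471 -1.88844054] [0.0423289  0.06389822 0.01118071]
top 125 [318.6 208.5]
top -85 [294.  279.1]
side 125 [295.2 141.1]
side -85 [350.8 166.8]
```

View pics/lift.png

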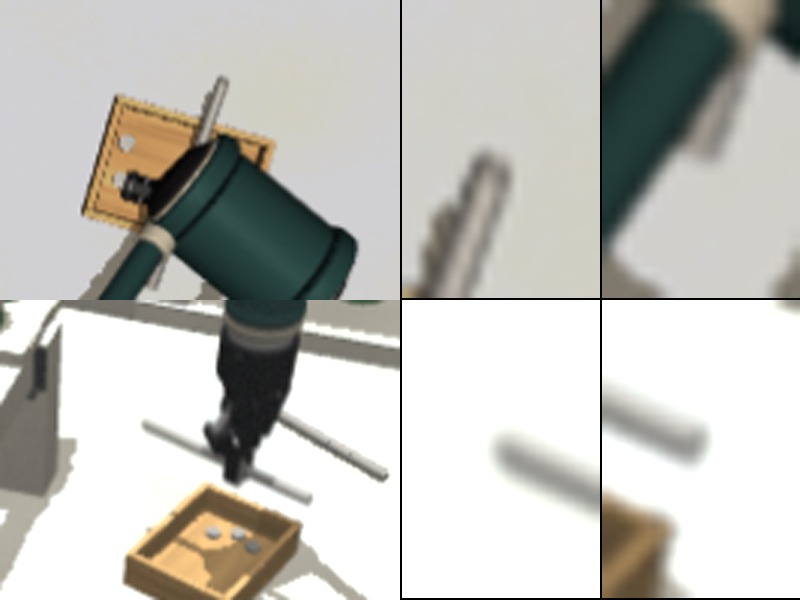

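The bar is held: weight 1.9 N, tapered tip at the far end, tip within 2 mm of where I predicted. Next I carry it to the front of the hole at 141°.

Call:
servo_tool:
  motion:
    - [[0,0.95,0,0,0,0,0],[0,0.95,0,0,0,0,0],[0,0.95,0,0,0,0,0],[0,0.95,0,0,0,0,0],[0,0.95,0,0,0,0,0]]

```text
clock: 8.65
tool_pos: [417.3, -194.3, 138.6]
ee_rot: [[-0.94, 0.342, -0.0], [0.342, 0.94, 0.001], [0.001, 0.001, -1.0]]
wrist_force: [-0.2, -0.3, -2.3]
width: 0.104
gripper_force: 97.1
```

Call:
servo_tool:
  motion:
    - [[0,0.96,0,0,0,-0.3,0],[0,0.96,0,0,0,-0.3,0],[0,0.96,0,0,0,-0.3,0],[0,0.96,0,0,0,-0.3,0],[0.3,0.96,0,0,0,-0.3,0]]

```text
clock: 9.28
tool_pos: [424.2, -74.5, 138.6]
ee_rot: [[-0.847, 0.531, -0.001], [0.531, 0.847, 0.001], [0.001, 0.0, -1.0]]
wrist_force: [0.2, 0.3, -2.0]
width: 0.102
gripper_force: 97.0
```

Call:
servo_tool:
  motion:
    - [[0.3,0.96,0,0,0,-0.3,0],[0.3,0.96,0,0,0,-0.3,0],[0.4,0.96,0,0,0,-0.26,0],[0.4,0.96,-0.4,0,0,0,0],[0.4,0.96,-0.5,0,0,0,0]]

```text
clock: 9.9
tool_pos: [470.1, 45.4, 116.4]
ee_rot: [[-0.779, 0.628, 0.001], [0.628, 0.779, 0.0], [-0.0, 0.001, -1.0]]
wrist_force: [0.6, 0.4, -2.1]
width: 0.107
gripper_force: 97.0
```

Call:
servo_tool:
  motion:
    - [[0.4,0.96,-0.5,0,0,0,0],[0.4,0.96,-0.6,0,0,0,0],[0.4,0.96,-0.6,0,0,0,0],[0.57,0.96,-0.48,0,0,0,0],[0,0,0,0,0,0,0]]

```text
clock: 10.52
tool_pos: [513.7, 141.6, 60.9]
ee_rot: [[-0.78, 0.626, -0.002], [0.626, 0.78, 0.0], [0.001, -0.001, -1.0]]
wrist_force: [-0.3, 0.5, -1.3]
width: 0.104
gripper_force: 97.0
```

```bash
cat >> h.py <<'E'
AX=np.array([662.5,19.])
def st():
    s=sense(); t=np.array(s["tool_pos"]); R=np.array(s["ee_rot"]); F=np.array(s["wrist_force"]); M=np.array(s["wrist_torque"])
    d=t[:2]-AX; print("clk",round(s["clock"],2),"tcp",t.round(1),"r",np.hypot(*d).round(1),"ang",np.degrees(np.arctan2(d[1],d[0])).round(1)%360,"yaw",np.degrees(np.arctan2(R[1,0],R[0,0])).round(1)%360,"j",np.round(s["joint_pos"],0),"F",F.round(1),"M",M.round(2),"torque on collar",(-(M[2]+d[0]*F[1]/1e3-d[1]*F[0]/1e3)).round(2),"w",round(s["width"],3))
    return t,R
E
python3 - <<'E'
from h import *
t,R=st(); x=R[:,0]; g=t-R[:,2]*17; tip=g-x*125; print("tip",tip.round(1),"proj",proj("side",tip).round(1),proj("top",tip).round(1))
L=[capture("side")for _ in range(8)]; P=np.mean([l[0] for l in L],0); D=np.array([l[1] for l in L]);D[D==0]=np.nan; np.savez("pre.npz",p=P,d=np.nanmedian(D,0))
c=cloud("side",np.nan_to_num(np.nanmedian(D,0))).reshape(-1,3); 
s=(c-g)@(-x); off=np.linalg.norm(c-g-s[:,None]*(-x),axis=1); k=(off<14)&(s>25)&(s<124); q=c[k]; A=np.polyfit(s[k],q,1); print("bar pts",k.sum(),"dir",A[0].round(3),"vs",(-x).round(3),"at tip",(A[0]*125+A[1]).round(1),"max s",s[(off<14)&(s<140)].max())
u=proj("side",[*(AX+[-15,12]),78]); C=cv2.getRectSubPix(P.astype(np.float32),(80,60),tuple(map(float,u)))
C=np.clip(cv2.resize(C,(800,600),interpolation=cv2.INTER_CUBIC)*2,0,255).astype(np.uint8)[...,::-1].copy()
def pt(X,col): q=(proj("side",X)-u)*10+[400,300]; cv2.circle(C,tuple(int(v) for v in q),4,col,-1)
pt(tip,(0,0,255)); pt(g-x*80,(0,0,255))
for h in(81,141,201):
    for rr in(46,):pt([*(AX+rr*np.array([np.cos(np.radians(h)),np.sin(np.radians(h))])),78],(0,255,0))
cv2.imwrite("pics/pre.png",C)
E
```

```text
clk 10.53 tcp [513.7 141.6  60.9] r 192.8 ang 140.5 yaw 141.2 j [ 13.  10. 118.   0.  52. -39.] F [-0.3  0.5 -1.3] M [-0.04  0.01 -0.03] torque on collar 0.07 w 0.104
tip [611.2  63.4  77.7] proj [222.2 239.8] [175.4 184.7]
bar pts 43 dir [ 0.704 -0.72   0.035] vs [ 0.78  -0.626 -0.001] at tip [608.7  60.3  83.3] max s 126.34155947669582
```

View pics/pre.png

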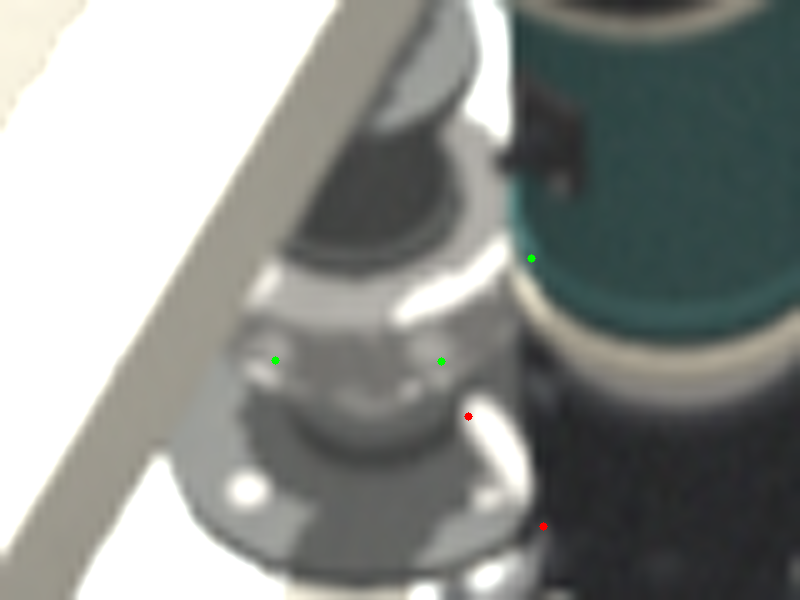

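The side view shows the 141° hole as the pale ring at (437,357) and the bar tip at about (480,405). That agrees with the prediction within about 3 mm, inside the chamfer's capture. I'll feel the bar in.

Call:
servo_tool:
  motion:
    - [[0.2,-0.17,0,0,0,0,0],[0.2,-0.17,0,0,0,0,0],[0.2,-0.17,0,0,0,0,0]]

```text
clock: 11.3
tool_pos: [530.1, 126.5, 61.8]
ee_rot: [[-0.778, 0.628, 0.0], [0.628, 0.778, -0.0], [-0.0, 0.0, -1.0]]
wrist_force: [0.1, -0.3, -1.8]
width: 0.102
gripper_force: 97.0
```

Call:
servo_tool:
  motion:
    - [[0.08,-0.065,0,0,0,0,0],[0.08,-0.065,0,0,0,0,0],[0.08,-0.065,0,0,0,0,0]]

```text
clock: 11.68
tool_pos: [535.5, 122.0, 61.7]
ee_rot: [[-0.778, 0.628, -0.0], [0.628, 0.778, -0.0], [0.0, -0.0, -1.0]]
wrist_force: [0.2, -0.4, -2.3]
width: 0.102
gripper_force: 97.0
```

```bash
python3 -c "
from h import *
st()"
```

```text
clk 11.68 tcp [535.5 122.   61.7] r 163.5 ang 140.9 yaw 141.1 j [ 10.  11. 116.   0.  53. -41.] F [ 0.2 -0.4 -2.3] M [ 0.06  0.06 -0.06] torque on collar 0.03 w 0.102
```

Call:
servo_tool:
  motion:
    - [[0.09,-0.073,0,0,0,0,0],[0.09,-0.073,0,0,0,0,0],[0.09,-0.073,0,0,0,0,0]]

```text
clock: 12.05
tool_pos: [542.5, 116.6, 61.9]
ee_rot: [[-0.778, 0.628, 0.0], [0.628, 0.778, 0.0], [-0.0, 0.0, -1.0]]
wrist_force: [-0.0, 0.4, -2.1]
width: 0.102
gripper_force: 97.0
```

Call:
servo_tool:
  motion:
    - [[0.08,-0.065,0,0,0,0,0],[0.08,-0.065,0,0,0,0,0],[0,0,0,0,0,0,0]]

```text
clock: 12.42
tool_pos: [546.5, 113.3, 61.8]
ee_rot: [[-0.778, 0.628, 0.0], [0.628, 0.778, 0.0], [-0.0, 0.0, -1.0]]
wrist_force: [0.0, 0.1, -1.9]
width: 0.103
gripper_force: 97.0
```

```bash
python3 -c "
from h import *
st()"
```

```text
clk 12.43 tcp [546.5 113.3  61.8] r 149.5 ang 140.9 yaw 141.1 j [  9.  12. 115.  -0.  53. -42.] F [ 0.   0.1 -1.9] M [-0.03 -0.02 -0.03] torque on collar 0.05 w 0.103
```

Call:
servo_tool:
  motion:
    - [[0.05,-0.04,0,0,0,0,0],[0.05,-0.04,0,0,0,0,0],[0,0,0,0,0,0,0]]

```text
clock: 12.8
tool_pos: [548.9, 111.3, 61.8]
ee_rot: [[-0.778, 0.628, 0.0], [0.628, 0.778, 0.0], [-0.0, 0.0, -1.0]]
wrist_force: [-0.3, -0.1, -2.4]
width: 0.103
gripper_force: 97.0
```

```bash
python3 -c "
from h import *
st()"
```

```text
clk 12.8 tcp [548.9 111.3  61.8] r 146.4 ang 140.9 yaw 141.1 j [  9.  12. 115.  -0.  53. -42.] F [-0.3 -0.1 -2.4] M [0.02 0.04 0.01] torque on collar -0.05 w 0.103
```

```bash
cat >> h.py <<'E'
def arc(f0,f1,n,r0=146.4,r1=None,dyaw=0.):
    r1=r1 or r0; f=np.radians(np.linspace(f0,f1,n+1)); r=np.linspace(r0,r1,n+1); p=np.c_[r*np.cos(f),r*np.sin(f)]; d=np.diff(p,axis=0)/25
    for x in d: print("[%.2f, %.2f, %.3f, 0, 0, %.2f, 0]"%(x[0],x[1],8/360*(f1-f0)/n/25,(f1-f0+dyaw)/n/8),end=", ")
    print()
E
python3 -c "
from h import *
arc(140.9,155.9,5,dyaw=2)
arc(155.9,175.9,5); arc(175.9,195.9,5)
arc(195.9,207.9,4)"
```

```text
[-0.19, -0.24, 0.003, 0, 0, 0.42, 0], [-0.17, -0.25, 0.003, 0, 0, 0.42, 0], [-0.16, -0.26, 0.003, 0, 0, 0.42, 0], [-0.15, -0.27, 0.003, 0, 0, 0.42, 0], [-0.13, -0.28, 0.003, 0, 0, 0.42, 0], 
[-0.15, -0.38, 0.004, 0, 0, 0.50, 0], [-0.13, -0.39, 0.004, 0, 0, 0.50, 0], [-0.10, -0.40, 0.004, 0, 0, 0.50, 0], [-0.07, -0.40, 0.004, 0, 0, 0.50, 0], [-0.04, -0.41, 0.004, 0, 0, 0.50, 0], 
[-0.01, -0.41, 0.004, 0, 0, 0.50, 0], [0.01, -0.41, 0.004, 0, 0, 0.50, 0], [0.04, -0.41, 0.004, 0, 0, 0.50, 0], [0.07, -0.40, 0.004, 0, 0, 0.50, 0], [0.10, -0.40, 0.004, 0, 0, 0.50, 0], 
[0.09, -0.29, 0.003, 0, 0, 0.38, 0], [0.11, -0.29, 0.003, 0, 0, 0.38, 0], [0.12, -0.28, 0.003, 0, 0, 0.38, 0], [0.14, -0.27, 0.003, 0, 0, 0.38, 0],
```

Call:
servo_tool:
  motion:
    - [[-0.19,-0.24,0.003,0,0,0.42,0],[-0.17,-0.25,0.003,0,0,0.42,0],[-0.16,-0.26,0.003,0,0,0.42,0],[-0.15,-0.27,0.003,0,0,0.42,0],[-0.13,-0.28,0.003,0,0,0.42,0]]

```text
clock: 13.42
tool_pos: [529.1, 79.5, 62.4]
ee_rot: [[-0.927, 0.374, 0.001], [0.374, 0.927, 0.001], [-0.001, 0.001, -1.0]]
wrist_force: [-0.1, 2.9, -2.2]
width: 0.106
gripper_force: 97.1
```

```bash
python3 -c "
from h import *
st()"
```

```text
clk 13.43 tcp [529.1  79.5  62.4] r 146.4 ang 155.6 yaw 158.0 j [  6.  10. 118.   0.  52. -62.] F [-0.1  2.9 -2.2] M [ 0.39 -0.17  0.14] torque on collar 0.24 w 0.106
```

The collar is turning at 0.24 N m with no radial push. I'll continue this stroke.

Call:
servo_tool:
  motion:
    - [[-0.15,-0.38,0.004,0,0,0.5,0],[-0.13,-0.39,0.004,0,0,0.5,0],[-0.1,-0.4,0.004,0,0,0.5,0],[-0.07,-0.4,0.004,0,0,0.5,0],[-0.04,-0.41,0.004,0,0,0.5,0]]

```text
clock: 14.05
tool_pos: [516.0, 29.8, 62.6]
ee_rot: [[-0.999, 0.034, -0.001], [0.034, 0.999, 0.001], [0.001, 0.001, -1.0]]
wrist_force: [-1.7, 3.2, -1.5]
width: 0.103
gripper_force: 97.2
```

```bash
python3 -c "
from h import *
st()"
```

```text
clk 14.05 tcp [516.   29.8  62.6] r 146.9 ang 175.8 yaw 178.0 j [  1.   8. 120.   0.  52. -88.] F [-1.7  3.2 -1.5] M [0.38 0.04 0.13] torque on collar 0.31 w 0.103
```

Call:
servo_tool:
  motion:
    - [[-0.01,-0.41,0.004,0,0,0.5,0],[0.01,-0.41,0.004,0,0,0.5,0],[0.04,-0.41,0.004,0,0,0.5,0],[0.07,-0.4,0.004,0,0,0.5,0],[0.1,-0.4,0.004,0,0,0.5,0]]

```text
clock: 14.68
tool_pos: [520.5, -21.2, 62.7]
ee_rot: [[-0.951, -0.31, -0.003], [-0.31, 0.951, 0.001], [0.002, 0.002, -1.0]]
wrist_force: [-2.3, 1.8, -0.4]
width: 0.101
gripper_force: 97.2
```

```bash
python3 -c "
from h import *
st()"
```

```text
clk 14.68 tcp [520.5 -21.2  62.7] r 147.6 ang 195.8 yaw 198.0 j [  -5.    8.  119.    0.   52. -113.] F [-2.3  1.8 -0.4] M [0.24 0.22 0.02] torque on collar 0.32 w 0.101
```

Call:
servo_tool:
  motion:
    - [[0.09,-0.29,0.003,0,0,0.38,0],[0.11,-0.29,0.003,0,0,0.38,0],[0.12,-0.28,0.003,0,0,0.38,0],[0.14,-0.27,0.003,0,0,0.38,0],[0,0,0,0,0,0,0]]

```text
clock: 15.3
tool_pos: [531.4, -50.0, 62.7]
ee_rot: [[-0.866, -0.5, -0.004], [-0.5, 0.866, -0.0], [0.004, 0.002, -1.0]]
wrist_force: [-5.0, -1.9, -1.3]
width: 0.101
gripper_force: 97.2
```

```bash
python3 -c "
from h import *
st()"
```

```text
clk 15.3 tcp [531.4 -50.   62.7] r 148.2 ang 207.7 yaw 210.0 j [  -8.   10.  118.   -0.   53. -128.] F [-5.  -1.9 -1.3] M [-0.24  0.66 -0.08] torque on collar 0.17 w 0.101
```

```bash
sed -i 's/^AX=.*/AX=np.array([661.,17.5])/' h.py; cat >> h.py <<'E'
def go(p0,y0,p1,y1,n,arcmode=True):
    "rows from (xyz,yaw) to (xyz,yaw); arc about AX"
    a=np.array(p0[:2])-AX; b=np.array(p1[:2])-AX; fa,fb=[np.arctan2(v[1],v[0])%(2*np.pi) for v in(a,b)]
    f=np.linspace(fa,fb,n+1); r=np.linspace(np.hypot(*a),np.hypot(*b),n+1)
    p=np.c_[r*np.cos(f),r*np.sin(f)] if arcmode else np.linspace(a,b,n+1)
    d=np.diff(p,axis=0)/25
    print(", ".join("[%.2f, %.2f, %.2f, 0, 0, %.2f, 0]"%(x[0],x[1],(p1[2]-p0[2])/n/25,(y1-y0)/n/8) for x in d)); print("sum",d.round(2).sum(0))
def pol(r,f,z): return np.array([*(AX+r*np.array([np.cos(np.radians(f)),np.sin(np.radians(f))])),z])
E
python3 -c "
from h import *
p=np.array([531.4,-50.,62.7]); o=p+np.array([-39,-22.5,0]); q=pol(192,142,63.5)
d=o[:2]-AX; print(np.hypot(*d))
go(o,210,q,142,10)
go(q,142,pol(162,142,63.5),142,3); go(pol(162,142,63.5),142,pol(147.5,142,63.5),142,5)"
```

```text
191.1176600945083
[-0.37, 0.80, 0.00, 0, 0, -0.85, 0], [-0.28, 0.84, 0.00, 0, 0, -0.85, 0], [-0.18, 0.86, 0.00, 0, 0, -0.85, 0], [-0.08, 0.88, 0.00, 0, 0, -0.85, 0], [0.02, 0.88, 0.00, 0, 0, -0.85, 0], [0.12, 0.87, 0.00, 0, 0, -0.85, 0], [0.22, 0.86, 0.00, 0, 0, -0.85, 0], [0.32, 0.82, 0.00, 0, 0, -0.85, 0], [0.41, 0.78, 0.00, 0, 0, -0.85, 0], [0.50, 0.73, 0.00, 0, 0, -0.85, 0]
sum [0.68 8.32]
[0.32, -0.25, 0.00, 0, 0, 0.00, 0], [0.32, -0.25, 0.00, 0, 0, 0.00, 0], [0.32, -0.25, 0.00, 0, 0, 0.00, 0]
sum [ 0.96 -0.75]
[0.09, -0.07, 0.00, 0, 0, 0.00, 0], [0.09, -0.07, 0.00, 0, 0, 0.00, 0], [0.09, -0.07, 0.00, 0, 0, 0.00, 0], [0.09, -0.07, 0.00, 0, 0, 0.00, 0], [0.09, -0.07, 0.00, 0, 0, 0.00, 0]
sum [ 0.45 -0.35]
```

Call:
servo_tool:
  motion:
    - [[-0.3,-0.17,0,0,0,0,0],[-0.6,-0.35,0,0,0,0,0],[-0.66,-0.38,0,0,0,0,0],[0,0,0,0,0,0,0]]

```text
clock: 15.8
tool_pos: [492.1, -72.9, 63.1]
ee_rot: [[-0.866, -0.499, -0.001], [-0.499, 0.866, -0.0], [0.001, 0.001, -1.0]]
wrist_force: [0.4, 0.1, -2.5]
width: 0.106
gripper_force: 97.0
```

Call:
servo_tool:
  motion:
    - [[-0.37,0.8,0,0,0,-0.85,0],[-0.28,0.84,0,0,0,-0.85,0],[-0.18,0.86,0,0,0,-0.85,0],[-0.08,0.88,0,0,0,-0.85,0],[0.02,0.88,0,0,0,-0.85,0]]

```text
clock: 16.42
tool_pos: [472.1, 34.9, 63.7]
ee_rot: [[-0.997, 0.073, 0.001], [0.073, 0.997, 0.0], [-0.001, 0.0, -1.0]]
wrist_force: [1.0, -0.7, -2.1]
width: 0.105
gripper_force: 96.9
```

Call:
servo_tool:
  motion:
    - [[0.12,0.87,0,0,0,-0.85,0],[0.22,0.86,0,0,0,-0.85,0],[0.32,0.82,0,0,0,-0.85,0],[0.41,0.78,0,0,0,-0.85,0],[0.5,0.73,0,0,0,-0.85,0]]

```text
clock: 17.05
tool_pos: [511.8, 136.6, 63.6]
ee_rot: [[-0.786, 0.618, 0.001], [0.618, 0.786, 0.0], [-0.0, 0.001, -1.0]]
wrist_force: [0.3, -0.8, -1.7]
width: 0.102
gripper_force: 96.9
```

Call:
servo_tool:
  motion:
    - [[0,0,0,0,0,0,0],[0.27,-0.2,0,0,0,0,0],[0.28,-0.21,0,0,0,0,0]]

```text
clock: 17.42
tool_pos: [525.0, 124.6, 63.4]
ee_rot: [[-0.789, 0.614, -0.0], [0.614, 0.789, -0.0], [0.0, -0.0, -1.0]]
wrist_force: [-0.3, 0.9, -2.2]
width: 0.107
gripper_force: 96.9
```

```bash
python3 -c "
from h import *
st()"
```

```text
clk 17.43 tcp [525.  124.6  63.4] r 173.1 ang 141.8 yaw 142.1 j [ 11.  10. 117.  -0.  53. -41.] F [-0.3  0.9 -2.2] M [-0.05 -0.01  0.04] torque on collar 0.04 w 0.107
```

Call:
servo_tool:
  motion:
    - [[0.1,-0.08,0,0,0,0,0],[0.1,-0.08,0,0,0,0,0],[0.1,-0.08,0,0,0,0,0]]

```text
clock: 17.8
tool_pos: [529.6, 120.5, 62.5]
ee_rot: [[-0.788, 0.616, -0.006], [0.616, 0.788, 0.002], [0.006, -0.002, -1.0]]
wrist_force: [-9.7, 8.6, -1.3]
width: 0.107
gripper_force: 97.1
```

```bash
python3 -c "
from h import *
st()"
```

```text
clk 17.8 tcp [529.6 120.5  62.5] r 167.0 ang 141.9 yaw 142.0 j [ 10.  11. 117.   0.  53. -42.] F [-9.7  8.6 -1.3] M [1.37 1.33 0.12] torque on collar 0.01 w 0.107
```

The tip meets the collar's face beside the hole. I'll back off and look where the holes now stand.

Call:
servo_tool:
  motion:
    - [[-0.3,0.24,0,0,0,0,0],[-0.2,0.16,0,0,0,0,0],[0,0,0,0,0,0,0]]

```text
clock: 18.18
tool_pos: [519.8, 129.9, 63.6]
ee_rot: [[-0.789, 0.614, 0.0], [0.614, 0.789, -0.0], [-0.0, 0.0, -1.0]]
wrist_force: [0.9, -0.4, -2.2]
width: 0.103
gripper_force: 97.0
```

```bash
python3 - <<'E'
from h import *
t,R=st(); x=R[:,0]; g=t-R[:,2]*17; tip=g-x*125
L=[capture("side")for _ in range(12)]; P=np.mean([l[0] for l in L],0); D=np.array([l[1] for l in L]);D[D==0]=np.nan; D=np.nan_to_num(np.nanmedian(D,0)); np.savez("pre2.npz",p=P,d=D)
old=np.load("avg.npz"); 
for nm,d in(("before",np.nan_to_num(old["sided"])),("now",D)):
    q=cloud("side",d).reshape(-1,3); r=np.hypot(*(q[:,:2]-AX).T); a=np.degrees(np.arctan2(q[:,1]-AX[1],q[:,0]-AX[0]))%360
    k=(r<58)&(q[:,2]>72)&(q[:,2]<85)&(r>18); print(nm,[(b+3,int(j.sum()),float(np.median(r[j]).round(1)),float(r[j].min().round(0))) for b in range(50,200,6) if (j:=k&(a>=b)&(a<b+6)).sum()>1])
u=proj("side",[*(AX+[-15,12]),78]); o=np.zeros((600,800,3),np.uint8)
for i,A in enumerate((old["side"],P)):
    C=cv2.getRectSubPix(A.astype(np.float32),(40,60),tuple(map(float,u)))
    C=np.clip(cv2.resize(C,(400,600),interpolation=cv2.INTER_CUBIC)*2,0,255).astype(np.uint8)[...,::-1].copy()
    def pt(X,col): q=(proj("side",X)-u)*10+[200,300]; cv2.circle(C,tuple(int(v) for v in q),3,col,-1)
    for h in(81,141): pt(pol(46,h,78),(0,255,0))
    if i: pt(tip,(0,0,255))
    o[:,400*i:400*i+400]=C
cv2.imwrite("pics/pre2.png",o)
E
```

```text
clk 18.18 tcp [519.8 129.9  63.6] r 180.5 ang 141.5 yaw 142.1 j [ 11.  10. 118.  -0.  53. -41.] F [ 0.9 -0.4 -2.2] M [ 0.01  0.   -0.01] torque on collar 0.06 w 0.103
before [(65, 8, 45.4, 37.0), (71, 5, 41.7, 37.0), (77, 4, 41.5, 38.0), (83, 2, 43.6, 42.0), (89, 3, 44.6, 44.0), (95, 4, 45.6, 45.0), (101, 8, 46.2, 43.0), (107, 4, 43.1, 42.0), (113, 6, 44.3, 43.0), (119, 3, 45.0, 45.0), (125, 7, 43.3, 43.0), (131, 4, 40.9, 36.0), (137, 3, 39.8, 36.0), (143, 5, 37.4, 32.0), (149, 8, 39.1, 31.0), (155, 5, 43.1, 42.0), (161, 6, 44.6, 44.0), (173, 3, 42.3, 42.0), (179, 4, 44.1, 43.0), (185, 4, 45.0, 45.0)]
now [(59, 4, 43.3, 38.0), (65, 8, 43.1, 38.0), (71, 4, 41.1, 38.0), (77, 2, 42.7, 42.0), (83, 3, 45.2, 44.0), (89, 4, 45.9, 45.0), (95, 6, 46.4, 45.0), (101, 4, 43.5, 43.0), (107, 5, 43.4, 43.0), (113, 6, 45.4, 45.0), (119, 3, 43.8, 44.0), (125, 5, 43.2, 42.0), (131, 5, 36.3, 31.0), (137, 7, 40.4, 28.0), (143, 8, 36.8, 31.0), (149, 8, 42.4, 38.0), (155, 6, 43.7, 43.0), (161, 2, 44.8, 45.0), (167, 4, 42.1, 42.0), (173, 5, 42.5, 42.0)]
```

View pics/pre2.png

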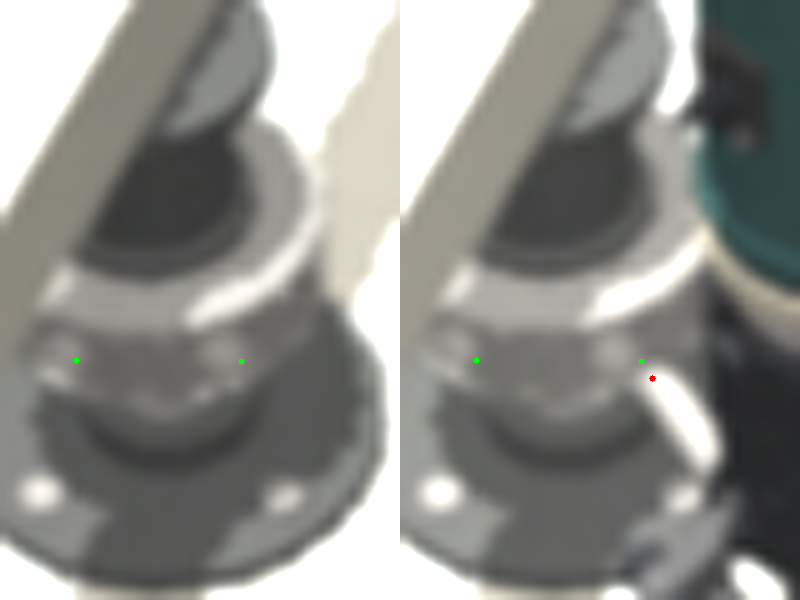

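Compared with before, the hole pattern sits about 4 to 5° short of a full 60°: the pale ring moved left from (222,345) to (213,350), and the depth dips moved from 144° to about 138°. I'll swing to 136.5° and insert there.

```bash
python3 -c "
from h import *
p=np.array([519.8,129.9,63.5]); q=pol(182,136.5,63.5); go(p,142.1,q,136.5,3); go(q,0,pol(167,136.5,63.5),0,4); go(pol(167,136.5,63.5),0,pol(147.5,136.5,63.5),0,6)"
```

```text
[0.12, 0.17, 0.00, 0, 0, -0.23, 0], [0.12, 0.17, 0.00, 0, 0, -0.23, 0], [0.13, 0.17, 0.00, 0, 0, -0.23, 0]
sum [0.37 0.51]
[0.11, -0.10, 0.00, 0, 0, 0.00, 0], [0.11, -0.10, 0.00, 0, 0, 0.00, 0], [0.11, -0.10, 0.00, 0, 0, 0.00, 0], [0.11, -0.10, 0.00, 0, 0, 0.00, 0]
sum [ 0.44 -0.4 ]
[0.09, -0.09, 0.00, 0, 0, 0.00, 0], [0.09, -0.09, 0.00, 0, 0, 0.00, 0], [0.09, -0.09, 0.00, 0, 0, 0.00, 0], [0.09, -0.09, 0.00, 0, 0, 0.00, 0], [0.09, -0.09, 0.00, 0, 0, 0.00, 0], [0.09, -0.09, 0.00, 0, 0, 0.00, 0]
sum [ 0.54 -0.54]
```

Call:
servo_tool:
  motion:
    - [[0.12,0.17,0,0,0,-0.23,0],[0.12,0.17,0,0,0,-0.23,0],[0.13,0.17,0,0,0,-0.23,0],[0,0,0,0,0,0,0]]

```text
clock: 19.27
tool_pos: [529.5, 142.6, 63.5]
ee_rot: [[-0.726, 0.687, 0.0], [0.687, 0.726, 0.0], [-0.0, 0.0, -1.0]]
wrist_force: [0.2, 0.4, -2.8]
width: 0.102
gripper_force: 97.0
```

Call:
servo_tool:
  motion:
    - [[0.11,-0.1,0,0,0,0,0],[0.11,-0.1,0,0,0,0,0],[0.11,-0.1,0,0,0,0,0],[0.11,-0.1,0,0,0,0,0]]

```text
clock: 19.77
tool_pos: [540.5, 132.1, 63.5]
ee_rot: [[-0.726, 0.688, 0.0], [0.688, 0.726, -0.0], [-0.0, -0.0, -1.0]]
wrist_force: [0.2, 0.7, -1.6]
width: 0.102
gripper_force: 97.0
```

```bash
python3 -c "
from h import *
st()"
```

```text
clk 19.77 tcp [540.5 132.1  63.5] r 166.3 ang 136.4 yaw 136.5 j [ 11.  12. 115.  -0.  53. -35.] F [ 0.2  0.7 -1.6] M [-0.03  0.05  0.03] torque on collar 0.08 w 0.102
```

Call:
servo_tool:
  motion:
    - [[0.09,-0.085,0,0,0,0,0],[0.09,-0.085,0,0,0,0,0]]

```text
clock: 20.02
tool_pos: [545.0, 128.4, 63.5]
ee_rot: [[-0.726, 0.688, 0.0], [0.688, 0.726, 0.001], [0.0, 0.001, -1.0]]
wrist_force: [-3.0, 4.2, -0.6]
width: 0.1
gripper_force: 97.1
```

```bash
python3 -c "
from h import *
st()"
```

```text
clk 20.02 tcp [545.  128.4  63.5] r 160.5 ang 136.3 yaw 136.5 j [ 11.  12. 115.   0.  53. -36.] F [-3.   4.2 -0.6] M [0.58 0.37 0.06] torque on collar 0.09 w 0.1
```

The tip is in the mouth, with slight forces up and clockwise. I'll ease it up and clockwise, then press on gently.

Call:
servo_tool:
  motion:
    - [[0.04,0.045,0.05,0,0,-0.1,0],[0,0,0,0,0,0,0]]

```text
clock: 20.27
tool_pos: [546.2, 129.3, 65.0]
ee_rot: [[-0.716, 0.698, 0.001], [0.698, 0.716, -0.0], [-0.001, 0.0, -1.0]]
wrist_force: [1.5, -0.2, -2.9]
width: 0.101
gripper_force: 97.0
```

```bash
python3 -c "
from h import *
st()"
```

```text
clk 20.27 tcp [546.2 129.3  65. ] r 160.3 ang 135.7 yaw 135.7 j [ 11.  12. 115.  -0.  53. -35.] F [ 1.5 -0.2 -2.9] M [ 0.1  -0.16  0.15] torque on collar -0.0 w 0.101
```

Call:
servo_tool:
  motion:
    - [[0.07,-0.068,0,0,0,0,0],[0.07,-0.068,0,0,0,0,0]]

```text
clock: 20.52
tool_pos: [549.4, 126.1, 64.7]
ee_rot: [[-0.716, 0.698, 0.0], [0.698, 0.716, 0.0], [0.0, 0.0, -1.0]]
wrist_force: [-0.5, 2.3, -2.2]
width: 0.1
gripper_force: 97.0
```

```bash
python3 -c "
from h import *
st()"
```

```text
clk 20.52 tcp [549.4 126.1  64.7] r 155.7 ang 135.8 yaw 135.8 j [ 10.  12. 114.   0.  53. -35.] F [-0.5  2.3 -2.2] M [ 0.36 -0.08  0.24] torque on collar -0.03 w 0.1
```

Call:
servo_tool:
  motion:
    - [[0.06,-0.06,0,0,0,-0.05,0],[0.06,-0.06,0,0,0,-0.05,0],[0.05,-0.05,0,0,0,0,0]]

```text
clock: 20.9
tool_pos: [553.9, 121.9, 64.9]
ee_rot: [[-0.706, 0.708, 0.001], [0.708, 0.706, 0.001], [-0.0, 0.001, -1.0]]
wrist_force: [0.9, 4.9, -2.6]
width: 0.102
gripper_force: 97.4
```

```bash
python3 -c "
from h import *
st()"
```

```text
clk 20.9 tcp [553.9 121.9  64.9] r 149.6 ang 135.7 yaw 135.0 j [ 10.  13. 114.   0.  53. -35.] F [ 0.9  4.9 -2.6] M [ 0.76 -0.18  0.48] torque on collar 0.13 w 0.102
```

It's seated nearly to the bottom. Second stroke, watching the torque.

```bash
python3 -c "
from h import *
z=65
P=lambda r,f:pol(r,f,65+(f-136)*8/360)
go([553.9,121.9,64.9],135,P(147.8,156),158,5); go(P(147.8,156),158,P(147.3,176),178,5); go(P(147.3,176),178,P(147.3,194),196,5); go(P(147.3,194),196,P(147.3,208),210,4)"
```

```text
[-0.27, -0.32, 0.00, 0, 0, 0.57, 0], [-0.25, -0.34, 0.00, 0, 0, 0.57, 0], [-0.22, -0.36, 0.00, 0, 0, 0.57, 0], [-0.20, -0.37, 0.00, 0, 0, 0.57, 0], [-0.17, -0.38, 0.00, 0, 0, 0.57, 0]
sum [-1.11 -1.77]
[-0.15, -0.38, 0.00, 0, 0, 0.50, 0], [-0.12, -0.39, 0.00, 0, 0, 0.50, 0], [-0.10, -0.40, 0.00, 0, 0, 0.50, 0], [-0.07, -0.41, 0.00, 0, 0, 0.50, 0], [-0.04, -0.41, 0.00, 0, 0, 0.50, 0]
sum [-0.48 -1.99]
[-0.01, -0.37, 0.00, 0, 0, 0.45, 0], [0.01, -0.37, 0.00, 0, 0, 0.45, 0], [0.03, -0.37, 0.00, 0, 0, 0.45, 0], [0.06, -0.37, 0.00, 0, 0, 0.45, 0], [0.08, -0.36, 0.00, 0, 0, 0.45, 0]
sum [ 0.17 -1.84]
[0.10, -0.35, 0.00, 0, 0, 0.44, 0], [0.12, -0.34, 0.00, 0, 0, 0.44, 0], [0.14, -0.33, 0.00, 0, 0, 0.44, 0], [0.16, -0.32, 0.00, 0, 0, 0.44, 0]
sum [ 0.52 -1.34]
```

Call:
servo_tool:
  motion:
    - [[-0.27,-0.32,0.004,0,0,0.57,0],[-0.25,-0.34,0.004,0,0,0.57,0],[-0.22,-0.36,0.004,0,0,0.57,0],[-0.2,-0.37,0.004,0,0,0.57,0],[-0.17,-0.38,0.004,0,0,0.57,0]]

```text
clock: 21.52
tool_pos: [525.2, 77.6, 65.1]
ee_rot: [[-0.927, 0.376, -0.001], [0.376, 0.927, 0.001], [0.001, 0.0, -1.0]]
wrist_force: [0.8, 5.7, -2.5]
width: 0.1
gripper_force: 98.1
```

```bash
python3 -c "
from h import *
st()"
```

```text
clk 21.52 tcp [525.2  77.6  65.1] r 148.5 ang 156.1 yaw 157.9 j [  6.   9. 118.   0.  53. -62.] F [ 0.8  5.7 -2.5] M [ 0.86 -0.02  0.53] torque on collar 0.29 w 0.1
```

Call:
servo_tool:
  motion:
    - [[-0.15,-0.38,0.004,0,0,0.5,0],[-0.12,-0.39,0.004,0,0,0.5,0],[-0.1,-0.4,0.004,0,0,0.5,0],[-0.07,-0.41,0.004,0,0,0.5,0],[-0.04,-0.41,0.004,0,0,0.5,0]]

```text
clock: 22.15
tool_pos: [512.9, 27.8, 65.4]
ee_rot: [[-0.999, 0.037, -0.002], [0.037, 0.999, 0.001], [0.002, 0.001, -1.0]]
wrist_force: [-0.1, 4.7, -2.9]
width: 0.103
gripper_force: 98.3
```

```bash
python3 -c "
from h import *
st()"
```

```text
clk 22.15 tcp [512.9  27.8  65.4] r 148.5 ang 176.0 yaw 177.9 j [  0.   7. 120.   0.  53. -88.] F [-0.1  4.7 -2.9] M [ 0.85 -0.03  0.59] torque on collar 0.11 w 0.103
```

Call:
servo_tool:
  motion:
    - [[-0.01,-0.37,0.004,0,0,0.55,0],[0.01,-0.37,0.004,0,0,0.55,0],[0.03,-0.37,0.004,0,0,0.55,0],[0.06,-0.37,0.004,0,0,0.5,0],[0.08,-0.36,0.004,0,0,0.5,0]]

```text
clock: 22.78
tool_pos: [517.2, -19.1, 65.9]
ee_rot: [[-0.945, -0.326, -0.002], [-0.326, 0.945, -0.0], [0.002, 0.0, -1.0]]
wrist_force: [0.9, 1.2, -1.6]
width: 0.102
gripper_force: 97.0
```

```bash
python3 -c "
from h import *
st()"
```

```text
clk 22.77 tcp [517.2 -19.1  65.9] r 148.4 ang 194.3 yaw 199.0 j [  -5.    8.  120.   -0.   53. -114.] F [ 0.9  1.2 -1.6] M [ 0.18 -0.03 -0.1 ] torque on collar 0.24 w 0.102
```

Call:
servo_tool:
  motion:
    - [[0.1,-0.35,0.004,0,0,0.44,0],[0.12,-0.34,0.004,0,0,0.44,0],[0.14,-0.33,0.004,0,0,0.44,0],[0.16,-0.32,0.004,0,0,0.44,0]]

```text
clock: 23.28
tool_pos: [529.8, -52.5, 66.1]
ee_rot: [[-0.838, -0.545, -0.003], [-0.545, 0.838, 0.0], [0.002, 0.002, -1.0]]
wrist_force: [0.4, 1.9, -2.0]
width: 0.102
gripper_force: 97.1
```

```bash
python3 -c "
from h import *
st()"
```

```text
clk 23.27 tcp [529.8 -52.5  66.1] r 148.7 ang 208.1 yaw 213.0 j [  -8.    9.  118.   -0.   53. -131.] F [ 0.4  1.9 -2. ] M [ 0.24  0.05 -0.19] torque on collar 0.41 w 0.102
```

Torque has risen only slightly, to 0.4 N m. I'll pull out and go round to the next hole.

```bash
python3 -c "
from h import *
o=np.array([529.8-36,-52.5-23.5,66.2]); q=pol(190,135.5,66.2); go(o,213,q,135.5,11)"
```

```text
[-0.39, 0.81, 0.00, 0, 0, -0.88, 0], [-0.29, 0.85, 0.00, 0, 0, -0.88, 0], [-0.19, 0.87, 0.00, 0, 0, -0.88, 0], [-0.08, 0.89, 0.00, 0, 0, -0.88, 0], [0.02, 0.89, 0.00, 0, 0, -0.88, 0], [0.12, 0.88, 0.00, 0, 0, -0.88, 0], [0.23, 0.86, 0.00, 0, 0, -0.88, 0], [0.33, 0.83, 0.00, 0, 0, -0.88, 0], [0.42, 0.79, 0.00, 0, 0, -0.88, 0], [0.51, 0.73, 0.00, 0, 0, -0.88, 0], [0.59, 0.67, 0.00, 0, 0, -0.88, 0]
sum [1.27 9.07]
```

Call:
servo_tool:
  motion:
    - [[-0.3,-0.19,0,0,0,0,0],[-0.55,-0.36,0,0,0,0,0],[-0.59,-0.39,0,0,0,0,0],[0,0,0,0,0,0,0]]

```text
clock: 23.78
tool_pos: [492.8, -76.1, 66.2]
ee_rot: [[-0.839, -0.543, -0.002], [-0.543, 0.839, -0.0], [0.001, 0.001, -1.0]]
wrist_force: [-0.1, -0.2, -2.1]
width: 0.104
gripper_force: 97.0
```

Call:
servo_tool:
  motion:
    - [[-0.39,0.81,0,0,0,-0.88,0],[-0.29,0.85,0,0,0,-0.88,0],[-0.19,0.87,0,0,0,-0.88,0],[-0.08,0.89,0,0,0,-0.88,0],[0.02,0.89,0,0,0,-0.88,0]]

```text
clock: 24.4
tool_pos: [471.7, 33.0, 66.9]
ee_rot: [[-0.999, 0.043, 0.001], [0.043, 0.999, 0.0], [-0.001, 0.0, -1.0]]
wrist_force: [0.5, 0.7, -2.2]
width: 0.102
gripper_force: 96.9
```

Call:
servo_tool:
  motion:
    - [[0.12,0.88,0,0,0,-0.88,0],[0.23,0.86,0,0,0,-0.88,0],[0.33,0.83,0,0,0,-0.88,0],[0.42,0.79,0,0,0,-0.88,0],[0.51,0.73,0,0,0,-0.88,0]]

```text
clock: 25.02
tool_pos: [512.3, 135.4, 66.8]
ee_rot: [[-0.792, 0.61, 0.001], [0.61, 0.792, 0.0], [-0.0, 0.001, -1.0]]
wrist_force: [-0.3, -0.0, -2.1]
width: 0.103
gripper_force: 96.9
```

Call:
servo_tool:
  motion:
    - [[0.59,0.67,0,0,0,-0.88,0],[0,0,0,0,0,0,0]]

```text
clock: 25.28
tool_pos: [528.1, 152.4, 67.1]
ee_rot: [[-0.715, 0.699, 0.002], [0.699, 0.715, 0.001], [-0.001, 0.002, -1.0]]
wrist_force: [-0.3, -0.7, -2.5]
width: 0.097
gripper_force: 97.0
```

```bash
python3 - <<'E'
from h import *
st()
L=[capture("side")for _ in range(14)]; D=np.array([l[1] for l in L]);D[D==0]=np.nan; D=np.nan_to_num(np.nanmedian(D,0)); np.savez("pre3.npz",p=np.mean([l[0] for l in L],0),d=D)
def prof(d):
    q=cloud("side",d).reshape(-1,3); r=np.hypot(*(q[:,:2]-AX).T); a=np.degrees(np.arctan2(q[:,1]-AX[1],q[:,0]-AX[0]))%360
    k=(r<58)&(q[:,2]>72)&(q[:,2]<86)&(r>18); g=np.arange(55,170,1.); W=np.exp(-.5*((g[:,None]-a[k])/3)**2); return g,(W@r[k])/W.sum(1)
g,p0=prof(np.nan_to_num(np.load("avg.npz")["sided"]))
for nm,d in(("pre2",np.load("pre2.npz")["d"]),("now",D)):
    p=prof(d)[1]; e=[]
    for s in range(-20,21):
        a=g-s; k=(a>=62)&(a<=158)&(g>=62)&(g<=158); e.append(np.mean((p[k]-np.interp(a[k],g,p0))**2))   # p(g)=p0(g-s)
    o=np.argsort(e)[:4]-20; print(nm,"shift",o,np.sort(e)[:4].round(2),"min at",g[60:][np.argmin(p[60:])])
E
```

```text
clk 25.27 tcp [528.1 152.4  67.1] r 189.4 ang 134.6 yaw 135.7 j [ 13.  11. 116.   0.  53. -32.] F [-0.3 -0.7 -2.5] M [-0.01  0.03 -0.07] torque on collar -0.07 w 0.097
pre2 shift [-5 -4 -6 -3] [0.22 0.26 0.39 0.5 ] min at 135.0
now shift [-10  -9 -11  -8] [0.7  0.71 0.87 0.91] min at 133.0
```

The hole pattern has moved another 4.8° clockwise relative to last time, so the next hole is near 130°. I'll insert there.

```bash
python3 -c "
from h import *
st();p=np.array([528.1,152.4,66.5]); q=pol(186,130.2,66.5); go(p,135.6,q,130.2,3); r=pol(168,130.2,66.5); go(q,0,r,0,3); go(r,0,pol(148,130.2,66.5),0,7)"
```

```text
clk 25.98 tcp [526.8 151.3  66.6] r 189.5 ang 135.1 yaw 135.6 j [ 13.  11. 116.  -0.  53. -32.] F [ 0.3 -0.3 -1.8] M [0.03 0.05 0.02] torque on collar -0.03 w 0.103
[0.17, 0.10, 0.00, 0, 0, -0.23, 0], [0.17, 0.10, 0.00, 0, 0, -0.23, 0], [0.17, 0.09, 0.00, 0, 0, -0.23, 0]
sum [0.51 0.29]
[0.15, -0.18, 0.00, 0, 0, 0.00, 0], [0.15, -0.18, 0.00, 0, 0, 0.00, 0], [0.15, -0.18, 0.00, 0, 0, 0.00, 0]
sum [ 0.45 -0.54]
[0.07, -0.09, 0.00, 0, 0, 0.00, 0], [0.07, -0.09, 0.00, 0, 0, 0.00, 0], [0.07, -0.09, 0.00, 0, 0, 0.00, 0], [0.07, -0.09, 0.00, 0, 0, 0.00, 0], [0.07, -0.09, 0.00, 0, 0, 0.00, 0], [0.07, -0.09, 0.00, 0, 0, 0.00, 0], [0.07, -0.09, 0.00, 0, 0, 0.00, 0]
sum [ 0.49 -0.63]
```

Call:
servo_tool:
  motion:
    - [[0.19,0.11,0,0,0,-0.23,0],[0.19,0.12,0,0,0,-0.23,0],[0.19,0.11,0,0,0,-0.23,0],[0.15,-0.18,0,0,0,0,0],[0.15,-0.18,0,0,0,0,0]]

```text
clock: 26.6
tool_pos: [548.8, 150.5, 66.5]
ee_rot: [[-0.644, 0.765, -0.0], [0.765, 0.644, -0.0], [-0.0, -0.0, -1.0]]
wrist_force: [0.7, -0.6, -2.0]
width: 0.104
gripper_force: 97.0
```

Call:
servo_tool:
  motion:
    - [[0.11,-0.13,0,0,0,0,0],[0.08,-0.095,0,0,0,0,0],[0.04,-0.05,0,0,0,0,0]]

```text
clock: 26.98
tool_pos: [554.4, 143.7, 66.6]
ee_rot: [[-0.643, 0.766, 0.0], [0.766, 0.643, 0.0], [0.0, 0.0, -1.0]]
wrist_force: [-0.1, -0.1, -2.3]
width: 0.103
gripper_force: 97.0
```

```bash
python3 -c "
from h import *
st()"
```

```text
clk 26.98 tcp [554.4 143.7  66.6] r 165.2 ang 130.2 yaw 130.0 j [ 12.  13. 113.   0.  54. -28.] F [-0.1 -0.1 -2.3] M [ 0.1  -0.01 -0.03] torque on collar 0.02 w 0.103
```

Call:
servo_tool:
  motion:
    - [[0.065,-0.077,0,0,0,0,0],[0.065,-0.077,0,0,0,0,0],[0.065,-0.077,0,0,0,0,0]]

```text
clock: 27.35
tool_pos: [559.3, 138.3, 66.6]
ee_rot: [[-0.644, 0.765, 0.0], [0.765, 0.644, 0.0], [0.0, 0.0, -1.0]]
wrist_force: [-0.1, 0.9, -2.6]
width: 0.107
gripper_force: 97.0
```

```bash
python3 -c "
from h import *
st()"
```

```text
clk 27.35 tcp [559.3 138.3  66.6] r 157.9 ang 130.1 yaw 130.1 j [ 11.  13. 113.   0.  54. -29.] F [-0.1  0.9 -2.6] M [ 0.17 -0.03  0.05] torque on collar 0.03 w 0.107
```

Call:
servo_tool:
  motion:
    - [[0.065,-0.077,0,0,0,0,0],[0.065,-0.077,0,0,0,0,0],[0.065,-0.077,0,0,0,0,0],[0.05,-0.055,0,0,0,0,0]]

```text
clock: 27.85
tool_pos: [565.5, 131.1, 66.7]
ee_rot: [[-0.644, 0.765, 0.0], [0.765, 0.644, 0.0], [0.0, 0.0, -1.0]]
wrist_force: [1.0, 2.8, -2.6]
width: 0.106
gripper_force: 97.0
```

```bash
python3 -c "
from h import *
t,R=st()
P=lambda r,f:pol(r,f,t[2]+(f-130)*8/360)
go(t,130,P(147.8,148),153,5); go(P(147.8,148),153,P(147.8,164),169,5); go(P(147.8,164),169,P(148,178),183,5); go(P(148,178),183,P(148,190),195,5); go(P(148,190),195,P(148,202),207,5);go(P(148,202),207,P(148,214),219,5)"
```

```text
clk 27.85 tcp [565.5 131.1  66.7] r 148.4 ang 130.1 yaw 130.1 j [ 11.  14. 112.   0.  54. -29.] F [ 1.   2.8 -2.6] M [ 0.38 -0.07  0.23] torque on collar 0.15 w 0.106
[-0.27, -0.25, 0.00, 0, 0, 0.57, 0], [-0.26, -0.27, 0.00, 0, 0, 0.57, 0], [-0.24, -0.28, 0.00, 0, 0, 0.57, 0], [-0.22, -0.30, 0.00, 0, 0, 0.57, 0], [-0.20, -0.31, 0.00, 0, 0, 0.57, 0]
sum [-1.19 -1.41]
[-0.17, -0.28, 0.00, 0, 0, 0.40, 0], [-0.15, -0.29, 0.00, 0, 0, 0.40, 0], [-0.13, -0.30, 0.00, 0, 0, 0.40, 0], [-0.12, -0.31, 0.00, 0, 0, 0.40, 0], [-0.10, -0.31, 0.00, 0, 0, 0.40, 0]
sum [-0.67 -1.49]
[-0.07, -0.28, 0.00, 0, 0, 0.35, 0], [-0.06, -0.28, 0.00, 0, 0, 0.35, 0], [-0.05, -0.29, 0.00, 0, 0, 0.35, 0], [-0.03, -0.29, 0.00, 0, 0, 0.35, 0], [-0.02, -0.29, 0.00, 0, 0, 0.35, 0]
sum [-0.23 -1.43]
[-0.00, -0.25, 0.00, 0, 0, 0.30, 0], [0.01, -0.25, 0.00, 0, 0, 0.30, 0], [0.02, -0.25, 0.00, 0, 0, 0.30, 0], [0.03, -0.25, 0.00, 0, 0, 0.30, 0], [0.04, -0.25, 0.00, 0, 0, 0.30, 0]
sum [ 0.1  -1.25]
[0.05, -0.24, 0.00, 0, 0, 0.30, 0], [0.06, -0.24, 0.00, 0, 0, 0.30, 0], [0.07, -0.24, 0.00, 0, 0, 0.30, 0], [0.08, -0.24, 0.00, 0, 0, 0.30, 0], [0.09, -0.23, 0.00, 0, 0, 0.30, 0]
sum [ 0.35 -1.19]
[0.10, -0.23, 0.00, 0, 0, 0.30, 0], [0.11, -0.22, 0.00, 0, 0, 0.30, 0], [0.12, -0.22, 0.00, 0, 0, 0.30, 0], [0.13, -0.21, 0.00, 0, 0, 0.30, 0], [0.13, -0.21, 0.00, 0, 0, 0.30, 0]
sum [ 0.59 -1.09]
```

Call:
servo_tool:
  motion:
    - [[-0.27,-0.25,0.003,0,0,0.57,0],[-0.26,-0.27,0.003,0,0,0.57,0],[-0.24,-0.28,0.003,0,0,0.57,0],[-0.22,-0.3,0.003,0,0,0.57,0],[-0.2,-0.31,0.003,0,0,0.57,0]]

```text
clock: 28.48
tool_pos: [536.3, 96.0, 67.4]
ee_rot: [[-0.891, 0.454, 0.002], [0.454, 0.891, 0.001], [-0.001, 0.002, -1.0]]
wrist_force: [2.9, 1.8, -2.5]
width: 0.099
gripper_force: 96.9
```

```bash
python3 -c "
from h import *
st()"
```

```text
clk 28.48 tcp [536.3  96.   67.4] r 147.3 ang 147.8 yaw 153.0 j [  8.  10. 117.   0.  53. -56.] F [ 2.9  1.8 -2.5] M [ 0.37 -0.29 -0.04] torque on collar 0.49 w 0.099
```

Call:
servo_tool:
  motion:
    - [[-0.17,-0.28,0.003,0,0,0.4,0],[-0.15,-0.29,0.003,0,0,0.4,0],[-0.13,-0.3,0.003,0,0,0.4,0],[-0.12,-0.31,0.003,0,0,0.4,0],[-0.1,-0.31,0.003,0,0,0.4,0]]

```text
clock: 29.1
tool_pos: [520.1, 58.9, 68.0]
ee_rot: [[-0.981, 0.192, 0.003], [0.192, 0.981, 0.001], [-0.003, 0.002, -1.0]]
wrist_force: [4.1, 3.4, -2.3]
width: 0.103
gripper_force: 96.9
```

```bash
python3 -c "
from h import *
st()"
```

```text
clk 29.1 tcp [520.1  58.9  68. ] r 146.9 ang 163.6 yaw 168.9 j [  4.   8. 119.   0.  53. -75.] F [ 4.1  3.4 -2.3] M [ 0.67 -0.44 -0.07] torque on collar 0.73 w 0.103
```

Call:
servo_tool:
  motion:
    - [[-0.07,-0.28,0.003,0,0,0.35,0],[-0.06,-0.28,0.003,0,0,0.35,0],[-0.05,-0.29,0.003,0,0,0.35,0],[-0.03,-0.29,0.003,0,0,0.35,0],[-0.02,-0.29,0.003,0,0,0.35,0]]

```text
clock: 29.72
tool_pos: [514.5, 23.6, 68.3]
ee_rot: [[-0.999, -0.05, 0.003], [-0.05, 0.999, 0.002], [-0.003, 0.002, -1.0]]
wrist_force: [3.6, 6.1, -4.0]
width: 0.103
gripper_force: 96.8
```

```bash
python3 -c "
from h import *
st()"
```

```text
clk 29.73 tcp [514.5  23.6  68.3] r 146.7 ang 177.6 yaw 182.9 j [ -0.   7. 120.   0.  53. -93.] F [ 3.6  6.1 -4. ] M [ 0.87 -0.47 -0.07] torque on collar 0.99 w 0.103
```

Call:
servo_tool:
  motion:
    - [[0,-0.25,0.003,0,0,0.3,0],[0.01,-0.25,0.003,0,0,0.3,0],[0.02,-0.25,0.003,0,0,0.3,0],[0.03,-0.25,0.003,0,0,0.3,0]]

```text
clock: 30.22
tool_pos: [515.4, -0.9, 68.4]
ee_rot: [[-0.976, -0.216, 0.002], [-0.216, 0.976, 0.003], [-0.002, 0.002, -1.0]]
wrist_force: [3.1, 8.2, -2.7]
width: 0.101
gripper_force: 96.9
```

```bash
python3 -c "
from h import *
st()"
```

```text
clk 30.23 tcp [515.4  -0.9  68.4] r 146.8 ang 187.2 yaw 192.5 j [  -3.    7.  120.    0.   53. -106.] F [ 3.1  8.2 -2.7] M [ 1.09 -0.29 -0.04] torque on collar 1.18 w 0.101
```

Call:
servo_tool:
  motion:
    - [[0.02,-0.12,0,0,0,0.15,0],[0,0,0,0,0,0,0],[0,0,0,0,0,0,0]]

```text
clock: 30.6
tool_pos: [515.8, -4.0, 68.3]
ee_rot: [[-0.972, -0.235, 0.002], [-0.235, 0.972, 0.002], [-0.002, 0.002, -1.0]]
wrist_force: [2.7, 5.7, -3.8]
width: 0.105
gripper_force: 96.9
```

```bash
python3 -c "
from h import *
st()"
```

```text
clk 30.6 tcp [515.8  -4.   68.3] r 146.8 ang 188.4 yaw 193.6 j [  -3.    7.  120.    0.   53. -107.] F [ 2.7  5.7 -3.8] M [ 0.89 -0.31 -0.08] torque on collar 0.85 w 0.105
```

Call:
servo_tool:
  motion:
    - [[0.03,-0.18,0.003,0,0,0.22,0],[0.035,-0.18,0.003,0,0,0.22,0],[0.04,-0.18,0.003,0,0,0.22,0],[0.045,-0.18,0.003,0,0,0.22,0]]

```text
clock: 31.1
tool_pos: [519.4, -21.5, 68.5]
ee_rot: [[-0.936, -0.353, 0.001], [-0.353, 0.936, 0.003], [-0.002, 0.003, -1.0]]
wrist_force: [3.0, 9.5, -4.2]
width: 0.105
gripper_force: 96.9
```

```bash
python3 -c "
from h import *
st()"
```

```text
clk 31.1 tcp [519.4 -21.5  68.5] r 146.8 ang 195.4 yaw 200.7 j [  -5.    8.  119.    0.   53. -116.] F [ 3.   9.5 -4.2] M [ 1.34 -0.35  0.02] torque on collar 1.2 w 0.105
```

The push is about 8.4 N, 1.2 N m steady while turning, so the prop is snug. I'll ease the load off, pull the bar out, and carry it to the free deck between the prop and the tray.

Call:
servo_tool:
  motion:
    - [[-0.03,0.12,0,0,0,0,0],[-0.02,0.08,0,0,0,0,0],[0,0,0,0,0,0,0]]

```text
clock: 31.48
tool_pos: [518.3, -18.4, 68.7]
ee_rot: [[-0.936, -0.353, 0.002], [-0.353, 0.936, -0.0], [-0.001, -0.001, -1.0]]
wrist_force: [3.3, 2.0, -2.9]
width: 0.102
gripper_force: 97.8
```

```bash
python3 -c "
from h import *
st()"
```

```text
clk 31.48 tcp [518.3 -18.4  68.7] r 147.2 ang 194.1 yaw 200.7 j [  -5.    8.  120.   -0.   53. -115.] F [ 3.3  2.  -2.9] M [-0.01 -0.39 -0.57] torque on collar 0.73 w 0.102
```

Call:
servo_tool:
  motion:
    - [[-0.19,-0.07,0,0,0,0,0],[-0.37,-0.14,0,0,0,0,0],[-0.47,-0.18,0,0,0,0,0],[-0.56,-0.21,0,0,0,0,0],[-0.37,-0.14,0,0,0,0,0]]

```text
clock: 32.1
tool_pos: [466.6, -37.1, 67.9]
ee_rot: [[-0.936, -0.353, -0.002], [-0.353, 0.936, -0.0], [0.002, 0.001, -1.0]]
wrist_force: [-0.5, 0.7, -1.4]
width: 0.104
gripper_force: 97.1
```

```bash
python3 - <<'E'
from h import *
t,R=st()
L=[capture("top")for _ in range(4)]; D=np.array([l[1] for l in L]);D[D==0]=np.nan; c=cloud("top",np.nan_to_num(np.nanmedian(D,0))).reshape(-1,3)
k=(c[:,0]>410)&(c[:,0]<640)&(c[:,1]>-185)&(c[:,1]<-125); print("height there",np.percentile(c[k][:,2],[2,50,98]).round(1),k.sum())
u=R[:,0]; print("to go",((np.array([505,-155])-t[:2])/25).round(2))
E
```

```text
clk 32.1 tcp [466.6 -37.1  67.9] r 202.0 ang 195.7 yaw 200.7 j [  -8.    2.  125.   -0.   52. -118.] F [-0.5  0.7 -1.4] M [0.01 0.07 0.06] torque on collar 0.1 w 0.104
height there [-2.6  0.2  3.3] 1296
to go [ 1.54 -4.72]
```

Call:
servo_tool:
  motion:
    - [[0.1,-0.95,0,0,0,-0.52,0],[0.3,-0.95,0,0,0,-0.52,0],[0.36,-0.94,0,0,0,-0.52,0],[0.38,-0.94,-0.2,0,0,-0.52,0],[0.4,-0.94,-0.4,0,0,-0.52,0]]

```text
clock: 32.92
tool_pos: [508.6, -155.8, 53.9]
ee_rot: [[-1.0, 0.004, 0.002], [0.004, 1.0, -0.001], [-0.002, -0.001, -1.0]]
wrist_force: [-0.5, 0.2, -2.3]
width: 0.1
gripper_force: 97.1
```

Call:
servo_tool:
  motion:
    - [[0,0,-0.6,0,0,0,0],[0,0,-0.6,0,0,0,0],[0,0,-0.4,0,0,0,0],[0,0,-0.2,0,0,0,0],[0,0,0,0,0,0,0]]

```text
clock: 33.55
tool_pos: [506.7, -154.2, 7.9]
ee_rot: [[-1.0, 0.001, -0.001], [0.001, 1.0, 0.0], [0.001, 0.0, -1.0]]
wrist_force: [0.1, -0.8, -2.0]
width: 0.103
gripper_force: 97.1
```

```bash
python3 -c "
from h import *
st()"
```

```text
clk 33.55 tcp [ 506.7 -154.2    7.9] r 230.9 ang 228.0 yaw 179.9 j [ -20.   14.  120.    0.   46. -110.] F [ 0.1 -0.8 -2. ] M [-0.03 -0.03 -0.01] torque on collar -0.12 w 0.103
```

Call:
servo_tool:
  motion:
    - [[0,0,-0.16,0,0,0,0],[0,0,-0.07,0,0,0,0],[0,0,0,0,0,0,0.13],[0,0,0,0,0,0,0.16],[0,0,0,0,0,0,0.18]]
  newtons: 20

```text
clock: 34.17
tool_pos: [507.6, -154.9, 3.1]
ee_rot: [[-1.0, 0.002, 0.001], [0.002, 1.0, -0.0], [-0.001, -0.0, -1.0]]
wrist_force: [0.3, 0.5, -0.5]
width: 0.182
gripper_force: 0.0
```

Call:
servo_tool:
  motion:
    - [[0,0,0,0,0,0,0.22],[0,0,0,0,0,0,0.3],[0,0,0,0,0,0,0.4],[0,0,0,0,0,0,0.5],[0,0,0,0,0,0,0.6]]

```text
clock: 34.8
tool_pos: [507.0, -154.7, 2.5]
ee_rot: [[-1.0, 0.002, -0.0], [0.002, 1.0, 0.0], [0.0, 0.0, -1.0]]
wrist_force: [-0.3, 0.6, -0.4]
width: 0.6
gripper_force: 0.0
```

Call:
servo_tool:
  motion:
    - [[0,0,0.2,0,0,0,0.7],[0,0,0.6,0,0,0,0.7],[0,0,1,0,0,0,0.7],[0,0,1,0,0,0,0.7],[0,0,1,0,0,0,0.7]]

```text
clock: 35.42
tool_pos: [507.4, -154.8, 99.7]
ee_rot: [[-1.0, 0.002, 0.001], [0.002, 1.0, -0.0], [-0.001, -0.0, -1.0]]
wrist_force: [0.2, -1.4, 0.3]
width: 0.703
gripper_force: 0.0
```

Call:
servo_tool:
  motion:
    - [[-1,-0.5,1,0,0,0,0.7],[-1,-0.9,0.5,0,0,0,0.7],[-0.5,-1,0,0,0,0,0.7],[0,-1,0,0,0,0,0.7],[0,-0.5,0,0,0,0,0.7]]

```text
clock: 36.05
tool_pos: [444.8, -253.5, 136.5]
ee_rot: [[-1.0, 0.003, 0.002], [0.003, 1.0, -0.001], [-0.002, -0.001, -1.0]]
wrist_force: [0.2, -0.3, 0.0]
width: 0.703
gripper_force: 0.0
```

```bash
python3 - <<'E'
from h import *
st()
R={}
for n in("side","top"):
    L=[capture(n)for _ in range(10)]; D=np.array([l[1] for l in L]);D[D==0]=np.nan; R[n]=np.mean([l[0] for l in L],0); R[n+"d"]=np.nan_to_num(np.nanmedian(D,0))
np.savez("end.npz",**R)
def prof(d):
    q=cloud("side",d).reshape(-1,3); r=np.hypot(*(q[:,:2]-AX).T); a=np.degrees(np.arctan2(q[:,1]-AX[1],q[:,0]-AX[0]))%360
    k=(r<58)&(q[:,2]>72)&(q[:,2]<86)&(r>18); g=np.arange(55,170,1.); W=np.exp(-.5*((g[:,None]-a[k])/3)**2); return g,(W@r[k])/W.sum(1)
g,p0=prof(np.nan_to_num(np.load("avg.npz")["sided"])); p=prof(R["sided"])[1]; e=[]
for s in range(-40,41):
    a=g-s; k=(a>=62)&(a<=158)&(g>=62)&(g<=158); e.append(np.mean((p[k]-np.interp(a[k],g,p0))**2))
o=np.argsort(e)[:6]-40; print("shift",o,np.sort(e)[:6].round(2))
c=cloud("top",R["topd"]); P=R["top"]; k=(c[...,0]>380)&(c[...,0]<650)&(c[...,1]>-215)&(c[...,1]<-100)&(P.mean(-1)<P.mean(-1)[(c[...,0]>380)&(c[...,0]<650)&(c[...,1]>-215)&(c[...,1]<-100)].max()*.8)&(c[...,2]<40)
q=c[k]; print("bar pts",k.sum(),q.mean(0).round(1),q.min(0).round(0),q.max(0).round(0))
cv2.imwrite("pics/end.png",np.clip(cv2.resize(np.hstack([R["top"][80:300,:],]),(800,344))*1.3,0,255).astype(np.uint8)[...,::-1])
E
```

```text
clk 36.05 tcp [ 444.8 -253.5  136.5] r 346.7 ang 231.4 yaw 179.8 j [ -32.    2.  117.   -0.   60. -122.] F [ 0.2 -0.3  0. ] M [-0.01  0.05  0.03] torque on collar -0.14 w 0.703
shift [-26 -27 -25 -28 -24 -23] [1.57 1.67 1.68 1.99 1.99 2.51]
bar pts 412 [ 546.  -150.3    5.2] [ 383. -212.   -3.] [ 649. -102.   19.]
```

View pics/end.png

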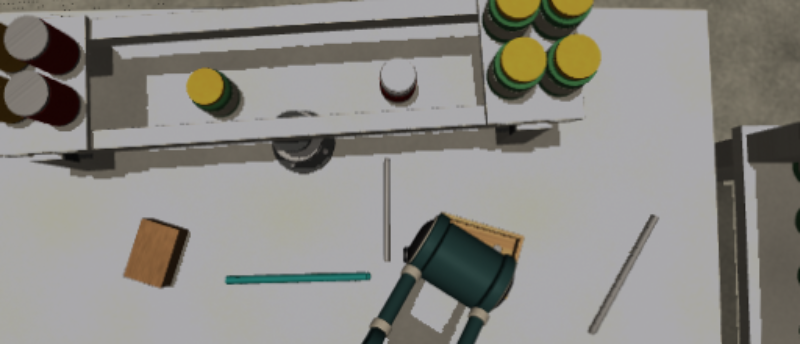

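The last picture shows the bar lying flat at (387,210), clear of the prop. The jar, tin, carton and tray are where they were. The collar has turned about 154° in all, which fits contact at about 116° plus the 1.2 N m felt. I'll hand in.

```bash
python3 -c "
from workcell import *
print(finish_job())"
```

```text
the job is handed in; nothing more can be done
None
```

The prop is snug under the rail at about 1.2 N m after three strokes, and the bar lies flat on the deck clear of the prop; the job is handed in at about 37 s (limit 72 s), but no verdict came back.

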